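# Empty the bisque rejects into the scrap bin

## Task

Clear the fired rejects off the ware board: push the scrap bin's lid up past its balance point so that it stays open by itself, empty the scoop of shards by tipping it over the bin, and put every cracked beaker in the bin too. Then stand the empty scoop back upright on the board and lower the lid until it is fully shut, without ever letting it slam; nothing may be left lying outside the bin, and the good mug, vase and glaze jar must not be disturbed.

Things in the scene. Friction and masses are not known exactly. Their poses are not given: they have to be found in the camera images.
- bin: Fixed blue sheet-steel scrap bin on the bench, 160 (own x) by 260 (own y) by 135 mm high without its lid, walls and floor 4 mm. Origin: centre of its underside. +x points from its front to its hinge side, away from the robot (yaw varies a little; it stands to the left or to the right); z up.
- lid (a joint): Angle of the bin's grey steel lid (160 by 260 by 6 mm, about 0.3 kg), hinged along the bin's far top rim. 0 is shut, it grows as the lid rises, 1.8 rad (leaning back past upright) is the stop. No spring, hardly any friction: below about 1.5 rad it falls shut, beyond about 1.6 rad it falls back on the stop and stays open.
- lid_hinge (a point): Middle of the lid's hinge line, on the far top rim of the bin (135 mm up, 80 mm along the bin's +x from its middle); it does not move as the lid turns. y is the hinge line.
- lid_bar (a point): Middle of the lid's black round grab bar, 12 mm thick, 110 mm long, parallel to the hinge (own y), on two arms 40 mm in front of the lid's front edge: 200 mm from the hinge line, free all round over its middle 80 mm. Lid shut, it is 138 mm above the bench; upright, about 335 mm. Frame fixed to the lid: -x points from hinge to bar.
- board: Fixed brown wooden ware board lying on the bench, 300 (x) by 400 (y) by 18 mm thick, at the side of the bin. Origin: centre of its underside.
- scoop_bar (a point): Middle of the wooden grip bar that bridges the scrap scoop at mid-length: 16 mm wide (own x), 16 mm high, 117 mm long (own y), 120 mm above the scoop's underside, with 60 mm or more free below it. Axes as the scoop's: +x to its mouth, z up when it stands level.
- scoop: Loose aluminium scrap scoop, 0.35 kg: a pan 200 mm long (own x), 125 mm wide (own y), flat floor 4 mm thick, sides up to 45 mm, closed at the back (-x), open without a lip at its mouth (+x, 100 mm from its middle). Origin: centre of its underside. Starts level on the board, the shards loose on its floor; they slide out at about 45 to 55 degrees of tilt.
- shard1_mid (a point): Middle of a chunky bisque shard (unglazed fired clay, pale pink or orange), irregular, broken edges, at most 48 (own x) by 42 (own y) by 32 mm high (z), 0.07 kg; starts in the scoop. This point is 14 mm above its underside.
- shard2_mid (a point): Middle of a chunky bisque shard (unglazed fired clay, pale pink or orange), irregular, broken edges, at most 48 (own x) by 42 (own y) by 32 mm high (z), 0.07 kg; starts in the scoop. This point is 14 mm above its underside.
- shard3_mid (a point): Middle of a chunky bisque shard (unglazed fired clay, pale pink or orange), irregular, broken edges, at most 48 (own x) by 42 (own y) by 32 mm high (z), 0.07 kg; starts in the scoop. This point is 14 mm above its underside.
- shard4_mid (a point): Middle of a chunky bisque shard (unglazed fired clay, pale pink or orange), irregular, broken edges, at most 48 (own x) by 42 (own y) by 32 mm high (z), 0.07 kg; starts in the scoop. This point is 14 mm above its underside. May be absent.
- shard5_mid (a point): Middle of a chunky bisque shard (unglazed fired clay, pale pink or orange), irregular, broken edges, at most 48 (own x) by 42 (own y) by 32 mm high (z), 0.07 kg; starts in the scoop. This point is 14 mm above its underside. May be absent.
- shard6_mid (a point): Middle of a chunky bisque shard (unglazed fired clay, pale pink or orange), irregular, broken edges, at most 48 (own x) by 42 (own y) by 32 mm high (z), 0.07 kg; starts in the scoop. This point is 14 mm above its underside. May be absent.
- beaker1_mid (a point): Middle of a rejected bisque beaker (unglazed pink or orange, with dark zig-zag cracks down its sides), a hollow cup 65 mm high, 48 mm across at the foot and 56 mm at the rim, wall 5 mm, 0.11 kg; z is its axis, mouth towards +z. Starts upright on the board; this point is 32.5 mm above its foot. May be absent.
- beaker2_mid (a point): Middle of a rejected bisque beaker (unglazed pink or orange, with dark zig-zag cracks down its sides), a hollow cup 65 mm high, 48 mm across at the foot and 56 mm at the rim, wall 5 mm, 0.11 kg; z is its axis, mouth towards +z. Starts upright on the board; this point is 32.5 mm above its foot. May be absent.
- beaker3_mid (a point): Middle of a rejected bisque beaker (unglazed pink or orange, with dark zig-zag cracks down its sides), a hollow cup 65 mm high, 48 mm across at the foot and 56 mm at the rim, wall 5 mm, 0.11 kg; z is its axis, mouth towards +z. Starts upright on the board; this point is 32.5 mm above its foot. May be absent.
- beaker4_mid (a point): Middle of a rejected bisque beaker (unglazed pink or orange, with dark zig-zag cracks down its sides), a hollow cup 65 mm high, 48 mm across at the foot and 56 mm at the rim, wall 5 mm, 0.11 kg; z is its axis, mouth towards +z. Starts upright on the board; this point is 32.5 mm above its foot. May be absent.
- mug: Bystander: sound blue glazed mug, 76 mm across, 85 mm high, on the far side of the bench. Origin: centre of its underside.
- glaze_jar: Bystander: amber glaze jar with a white cap, 84 mm across, 110 mm high. Origin: centre of its underside.
- vase: Bystander: sound white glazed vase, 90 mm across, 150 mm high. Origin: centre of its underside.

How it is judged:
By the outcome, as a careful person would: the job done as asked, in the order asked, and still so for the second after the job is handed in, with the robot touching nothing.
Of beaker1, beaker2, beaker3, beaker4 only 2 to 4 are there at a start; the rules pass over those that are not, and their reading is None.
Of shard4, shard5, shard6 only 1 to 3 are there at a start; the rules pass over those that are not, and their reading is None.
At some moment in a run one of beaker1, beaker2, beaker3, beaker4 may be knocked a few centimetres aside while the robot is not near it.
It also fails if it takes over 210 s, if anything falls off the work surface, if the arm or the gripper's body presses on something with over 40 N, if the wrist force passes 120 N, or if a joint passes its speed limit or range.

## Robot

A 6-joint arm with a two-finger parallel gripper is mounted at the origin on the work surface. World frame = base frame: x ahead of the robot, y to its left, z up, the work surface at z = 0. Lengths are in m, angles in rad, forces in N, time in s.
With the tool pointing down it reaches from about 0.4 to 0.825 m from the base axis. Payload 7 kg.
Tool frame: the origin (TCP) lies midway between the tips of the shut fingers; the grasp point (between the pads) lies 19 mm behind it; z points along the fingers, y is the line along which they close (so a half turn about z gives the same grasp; the last joint's range is limited). The gripper opens to 88 mm and grips with 3 to 60 N. Pads are 19 mm wide; open, the fingers measure 130 mm over their backs; the gripper's body (78 mm by 193 mm) begins 47 mm behind the grasp point.
Start: joints at [-0.846, 0.359, 0.012, 0, -1.224, -0.288], TCP at [0.286, -0.612, 0.227] pointing down, gripper open.
Joint ranges: [-3.07, 3.07], [-1.43, 2.12], [-1.02, 1.25], [-3.03, 1.67], [-3.05, -0], [-3.03, 3.03]. Speed limits (rad/s): [2.39, 2.39, 3.01, 3.14, 3.14, 3.14].

## Interface

Orientations are given as a unit quaternion [w, x, y, z].
In Python, from station import robot, snapshot, camera_params gives the robot as it stands.
- The arm moves only by the shell command python3 -m creep 'ROWS'. ROWS is JSON, a list of rows, each an object of numbers: "rx", "ry", "rz": the turn, a rotation vector about the tool's x, y, z in rad; "dx", "dy", "dz": the shift along the tool's x, y, z in m; "jaw": the closure, from 0 (fully open) to 1 (shut). A call has exactly 10 rows; each row is the pose to reach, as a shift and turn from the pose commanded when the call began, along the tool's axes at that moment; what a row does not reach only later rows make up. A row lasts 1/10 s, in which the tool goes at most 50 mm and 8.59 degrees, less where a joint would pass 70% of its speed; a pose out of reach is approached as far as the arm can. A call with a gripper value outside its range is refused whole. The fingers move at their own pace and stop on an object; the grip force is fixed at half the most. Time passes only in rows, so rows that repeat a pose let the fingers close, or fill a call up. It gives the time, the measured TCP pose, the force, the opening and the grip force at its end, in the units of the state.
- robot.state(): the state, without advancing time (a new reading comes with each control period).
- snapshot(name): name is "side" or "top"; returns the picture (480x640x3 uint8, red, green, blue); there is no depth.
- camera_params(name): a dict with "fx", "fy", "cx", "cy" (pixels), "xyz" and "orientation" of the camera in the world. Camera axes: x right, y up, looking along -z (the intrinsics and any distortion apply to the point x, -y, -z); pixel columns grow to the right and rows downward; lengths in m; the calibration is good to about 2 mm. A picture is of the moment at which its call begins. camera_params takes no time and is no camera call.
- robot.hand_in(): hands the job in; it is judged then, once.
The state is a dict: "clock": time; "joint_positions": joint angles; "qd": joint speeds; "joint_torque": joint torques, N m; "tcp_pos": TCP position; "orientation": TCP orientation; "contact_force": force on the tool from outside, world axes, zero at the start; "wrist_torque": the same for the moment, N m; "grip_width": finger opening in m; "grasp_force": force on a finger pad.
Only numpy, scipy, OpenCV 4.12 (cv2) and the standard library are available. Lean on these libraries where they do the work, as an engineer would, in place of code of your own. Each camera call takes 0.05 s, during which the arm holds its last target. There are 200 camera calls.

## Working session

There is one attempt and no reset: what is moved stays moved. The work goes in short steps, Python scripts to look and compute and a shell command to move; the robot and the scene stay as the last step left them, time stands still between calls to the robot, and variables do not carry over. Pictures are saved under pics/ and viewed, at most 14 in all, crops included, and the job is handed in when it is done.

```bash
ls; mkdir -p pics; python3 - <<'E'
from station import robot, snapshot, camera_params
import cv2
for n in("side","top"):
    print(n,camera_params(n)); im=snapshot(n); cv2.imwrite(f"pics/{n}0.png",im[:,:,::-1])
s=robot.state(); print(s)
E
```

```text
pics
side {'fx': 484.3442896676097, 'fy': 484.3442896676097, 'cx': 315.1617732993438, 'cy': 237.44176215472103, 'xyz': array([0.24431726, 0.7293931 , 0.74702257]), 'orientation': array([-0.21442091, -0.10188143,  0.42675611,  0.87265289])}
top {'fx': 609.3035560755764, 'fy': 609.3035560755764, 'cx': 332.7981710894744, 'cy': 238.8560517969035, 'xyz': array([0.34622233, 0.02485635, 1.32585965]), 'orientation': array([-0.70074712, -0.06424274,  0.07024839,  0.70703006])}
{'clock': 0.1, 'joint_positions': array([-8.45883766e-01,  3.59362451e-01,  1.11567115e-02, -3.09897524e-04,
       -1.22413701e+00, -2.88089703e-01]), 'qd': array([-0.00158977,  0.00020352,  0.0030298 ,  0.0017156 ,  0.0003245 ,
       -0.00091526]), 'joint_torque': array([-3.07535149e-03, -5.84161770e+01,  2.93749666e+01,  7.01547101e+00,
        1.01625390e-02, -5.44839634e-05]), 'tcp_pos': array([ 0.28534439, -0.61122727,  0.22568835]), 'orientation': array([-2.47701624e-04, -2.16627494e-01,  9.76254019e-01,  7.46809218e-04]), 'contact_force': array([-0.10985016, -0.9177022 , -0.13003329]), 'wrist_torque': array([0.0265365 , 0.00653748, 0.02790506]), 'grasp_force': 0.0, 'grip_width': 0.08802546196615438}
```

View pics/side0.png

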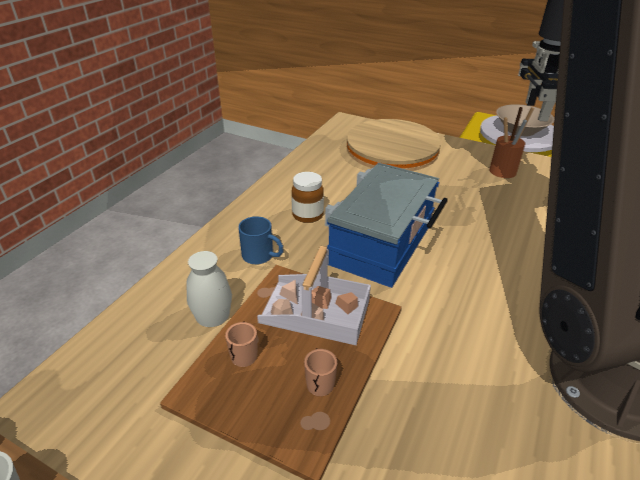

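View pics/top0.png

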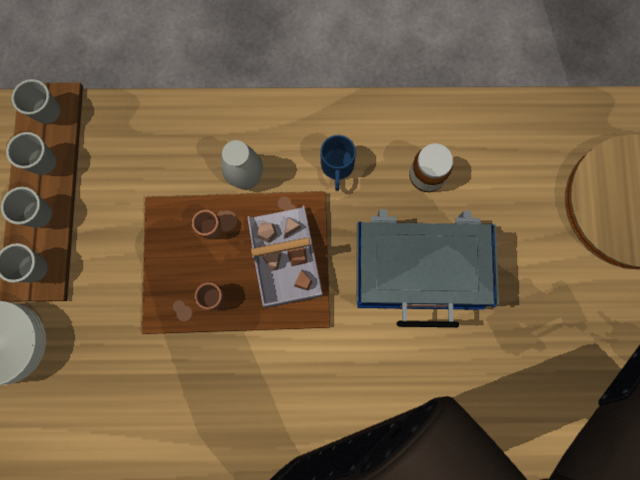

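The side view shows the bin to the right (lid about 385,200, black bar 438,212), the scoop on the board (315,300) and two cracked beakers (241,343 and 320,372). In the top view the scoop bar is at about (281,247), the beakers at (205,222) and (208,295), and the lid bar at (428,324).

```bash
cat > h.py <<'E'
import numpy as np, cv2
from scipy.spatial.transform import Rotation as R
from station import robot, snapshot, camera_params
P={n:camera_params(n) for n in("side","top")}
q2R=lambda q:R.from_quat(q,scalar_first=True)
def ray(n,u,v):
    p=P[n]; d=np.array([(u-p['cx'])/p['fx'],-(v-p['cy'])/p['fy'],-1]); return p['xyz'],q2R(p['orientation']).apply(d/np.linalg.norm(d))
def plane(n,u,v,z):
    o,d=ray(n,u,v); return (o+d*(z-o[2])/d[2]).round(4)
def tri(a,b):
    (o1,d1),(o2,d2)=ray("side",*a),ray("top",*b)
    t=np.linalg.lstsq(np.c_[d1,-d2],o2-o1,rcond=None)[0]; p,q=o1+d1*t[0],o2+d2*t[1]
    return ((p+q)/2).round(4),np.linalg.norm(p-q).round(4)
def proj(n,x):
    p=P[n]; c=q2R(p['orientation']).inv().apply(np.array(x)-p['xyz']); return np.array([p['cx']-p['fx']*c[0]/c[2],p['cy']+p['fy']*c[1]/c[2]]).round(1)
def tool():
    s=robot.state(); return np.array(s['tcp_pos']),q2R(s['orientation'])
def blobs(im,mask,amin=30):
    n,l,st,c=cv2.connectedComponentsWithStats(mask.astype(np.uint8))
    return [(st[i,:5].tolist(),c[i].round(1).tolist(),l==i) for i in range(1,n) if st[i,4]>=amin]
E
python3 - <<'E'
from h import *
s=cv2.imread("pics/side0.png");t=cv2.imread("pics/top0.png")
a=cv2.resize(s[235:350,245:385],None,fx=3.5,fy=3.5,interpolation=2)  #490x402
b=cv2.resize(t[198:313,240:330],None,fx=3.5,fy=3.5,interpolation=2)  #315x402
cv2.imwrite("pics/z0.png",np.hstack([a,b])[:, :800])
# black bar in both views
for n,im,(x0,y0,x1,y1) in (("side",s,(400,180,460,250)),("top",t,(390,312,470,335))):
    g=im[y0:y1,x0:x1].max(2)<40
    for st,c,m in blobs(im,g,40):
        ys,xs=np.nonzero(m); r=cv2.minAreaRect(np.c_[xs+x0,ys+y0].astype(np.float32)); print(n,r, cv2.boxPoints(r).round(1).tolist())
# wooden grip bar
hs=cv2.cvtColor(s,cv2.COLOR_BGR2HSV);ht=cv2.cvtColor(t,cv2.COLOR_BGR2HSV)
print(hs[265,316],ht[247,281],ht[270,160],ht[222,205],hs[343,241])
for n,im,(x0,y0,x1,y1) in (("side",hs,(295,240,335,300)),("top",ht,(240,225,325,270))):
    c=im[y0:y1,x0:x1]; g=(c[...,0]>11)&(c[...,0]<25)&(c[...,1]>100)&(c[...,2]>120)
    for st,cc,m in blobs(im,g,60):
        ys,xs=np.nonzero(m); r=cv2.minAreaRect(np.c_[xs+x0,ys+y0].astype(np.float32)); print(n,r,cv2.boxPoints(r).round(1).tolist())
# blue bin / lid corners
for z,pts in ((0.141,[(359,223),(496,222),(497,304),(358,306)]),(0.018,[(145,196),(328,192),(329,327),(142,332)])):
    print(z,[plane("top",*p,z).tolist() for p in pts])
for p in [(205,222),(208,295)]: print("beaker",plane("top",*p,0.083))
E
```

```text
side ((436.38836669921875, 212.4313201904297), (4.389316082000732, 33.607749938964844), 31.607501983642578) [[425.70001220703125, 225.60000610351562], [443.29998779296875, 197.0], [447.1000061035156, 199.3000030517578], [429.5, 227.89999389648438]]
top ((427.5, 323.5), (5.0, 61.0), 90.0) [[397.0, 321.0], [458.0, 321.0], [458.0, 326.0], [397.0, 326.0]]
[ 16 120 209] [ 16 140 169] [ 13 184  93] [ 11 139  81] [ 11 113 158]
side ((311.0, 264.5), (49.0, 32.0), 90.0) [[295.0, 240.0], [327.0, 240.0], [327.0, 289.0], [295.0, 289.0]]
top ((279.80810546875, 246.05960083007812), (7.238551616668701, 58.8282356262207), 78.46537780761719) [[250.3000030517578, 248.39999389648438], [307.8999938964844, 236.60000610351562], [309.3999938964844, 243.6999969482422], [251.6999969482422, 255.5]]
0.141 [[0.6064, -0.0388, 0.141], [0.6062, -0.3123, 0.141], [0.443, -0.3044, 0.141], [0.4416, -0.034, 0.141]]
0.018 [[0.6983, 0.4267, 0.018], [0.7043, 0.0221, 0.018], [0.4075, 0.0224, 0.018], [0.4007, 0.4186, 0.018]]
beaker [0.6238 0.2792 0.083 ]
beaker [0.4714 0.2685 0.083 ]
```

View pics/z0.png

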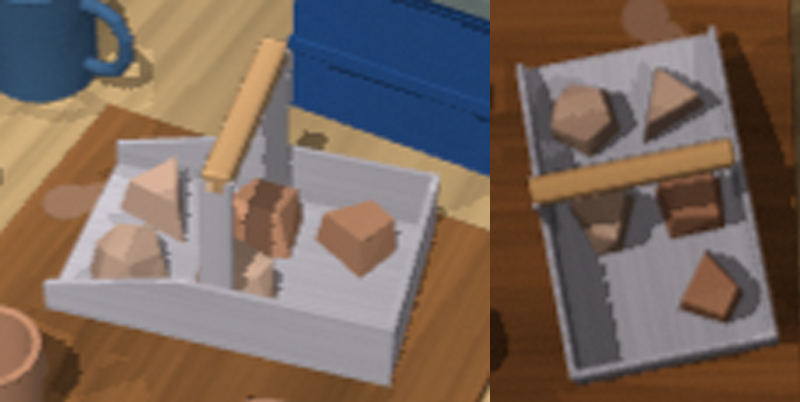

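The crop shows the scoop's closed back towards the robot and its open mouth facing away (+x). It holds five shards, and the grip bar spans crop (215,180) to (275,45). I'll compute exact poses.

```bash
python3 - <<'E'
from h import *
print("lidbar",tri((436.4,212.4),(427.5,323.5)), "ends",plane("top",397,323.5,.138),plane("top",458,323.5,.138))
print("scoopbar",tri((315,267),(280,246.2)), plane("top",279.8,246.06,.144))
a,b=plane("top",251,252,.144),plane("top",308.6,240.2,.144); d=a-b; print("bar",a,b,np.linalg.norm(d),np.degrees(np.arctan2(d[1],d[0])))
# pan corners (top rim at .063 back; floor at mouth)
for p in [(572,380),(778,343)]: print("back corner",plane("top",240+(p[0]-490)/3.5,198+p[1]/3.5,.063))
for p in [(522,68),(714,32)]: print("mouth corner",plane("top",240+(p[0]-490)/3.5,198+p[1]/3.5,.05))
for q,n in (((241,330),(205,222)),((320,358),(208,295))): print("beaker tri",tri(q,n))
# bin lid rims edges: refine yaw
lb=np.array([plane("top",397,323.5,.138),plane("top",458,323.5,.138)])
T,Q=tool(); 
z=Q.as_matrix(); print("tool",T,z.round(3).tolist())
E
```

```text
lidbar (array([ 0.4071, -0.168 ,  0.1384]), np.float64(0.0006)) ends [ 0.4074 -0.109   0.138 ] [ 0.4063 -0.2273  0.138 ]
scoopbar (array([0.56  , 0.1178, 0.1396]), np.float64(0.002)) [0.5605 0.1182 0.144 ]
bar [0.5491 0.1747 0.144 ] [0.5718 0.0615 0.144 ] 0.11545358374688937 101.33913025279718
back corner [0.4485 0.1575 0.063 ]
back corner [0.4692 0.0359 0.063 ]
mouth corner [0.6405 0.1918 0.05  ]
mouth corner [0.6623 0.0741 0.05  ]
beaker tri (array([0.6226, 0.2779, 0.09  ]), np.float64(0.0008))
beaker tri (array([0.4711, 0.2673, 0.0899]), np.float64(0.0008))
tool [ 0.28534439 -0.61122727  0.22568835] [[-0.906, -0.423, -0.001], [-0.423, 0.906, 0.001], [0.0, 0.002, -1.0]]
```

Scene measured consistently:

| Item | Position / heading |
|---|---|
| Lid bar | (0.407, -0.168, 0.138) |
| Hinge | about (0.607, -0.17) |
| Scoop bar | (0.560, 0.118, 0.138), scoop +x at about 11° |

First I move above the lid bar.

```bash
python3 -m creep '[{"dx":-0.030,"dy":0.035,"rz":-0.112,"jaw":0.73},{"dx":-0.060,"dy":0.070,"rz":-0.224,"jaw":0.73},{"dx":-0.090,"dy":0.105,"rz":-0.336,"jaw":0.73},{"dx":-0.120,"dy":0.140,"rz":-0.448,"jaw":0.73},{"dx":-0.150,"dy":0.175,"rz":-0.560,"jaw":0.73},{"dx":-0.180,"dy":0.210,"rz":-0.672,"jaw":0.73},{"dx":-0.210,"dy":0.245,"rz":-0.784,"jaw":0.73},{"dx":-0.240,"dy":0.280,"rz":-0.896,"jaw":0.73},{"dx":-0.270,"dy":0.315,"rz":-1.008,"jaw":0.73},{"dx":-0.298,"dy":0.350,"rz":-1.117,"jaw":0.73}]'
cat >> h.py <<'E'
def go(x,y,z):  # tool-frame shift to a world point
    T,Q=tool(); s=robot.state(); print("t",s['clock'],"tcp",T.round(4),"q",np.round(s['joint_positions'],2),"F",np.round(s['contact_force'],1),"w",round(s['grip_width'],4))
    print("axes",Q.as_matrix().round(3).tolist()); d=Q.inv().apply(np.array([x,y,z])-T).round(4); print("shift",d); return d
E
python3 -c "
from h import *
go(.407,-.168,.123)"
```

```text
t 0.1 tcp [ 0.2853 -0.6112  0.2257] q [-0.85  0.36  0.01 -0.   -1.22 -0.29] F [-0.1 -0.9 -0.1] w 0.088
axes [[-0.906, -0.423, -0.001], [-0.423, 0.906, 0.001], [0.0, 0.002, -1.0]]
shift [-0.2977  0.35    0.1032]validation failed for argument at $[0]...
```

```bash
python3 -m creep '[{"rx":0,"ry":0,"rz":-0.112,"dx":-0.030,"dy":0.035,"dz":0,"jaw":0.73},{"rx":0,"ry":0,"rz":-0.224,"dx":-0.060,"dy":0.070,"dz":0,"jaw":0.73},{"rx":0,"ry":0,"rz":-0.336,"dx":-0.090,"dy":0.105,"dz":0,"jaw":0.73},{"rx":0,"ry":0,"rz":-0.448,"dx":-0.120,"dy":0.140,"dz":0,"jaw":0.73},{"rx":0,"ry":0,"rz":-0.560,"dx":-0.150,"dy":0.175,"dz":0,"jaw":0.73},{"rx":0,"ry":0,"rz":-0.672,"dx":-0.180,"dy":0.210,"dz":0,"jaw":0.73},{"rx":0,"ry":0,"rz":-0.784,"dx":-0.210,"dy":0.245,"dz":0,"jaw":0.73},{"rx":0,"ry":0,"rz":-0.896,"dx":-0.240,"dy":0.280,"dz":0,"jaw":0.73},{"rx":0,"ry":0,"rz":-1.008,"dx":-0.270,"dy":0.315,"dz":0,"jaw":0.73},{"rx":0,"ry":0,"rz":-1.117,"dx":-0.298,"dy":0.350,"dz":0,"jaw":0.73}]'
python3 -c "
from h import *
go(.407,-.168,.123)"
```

```text
clock: 1.1
tcp_pos: [0.4075, -0.1666, 0.2266]
orientation: [0.0, -0.703, 0.711, -0.0]
contact_force: [0.8, -0.8, -0.0]
grip_width: 0.0239
grasp_force: 0.0
t 1.1 tcp [ 0.4075 -0.1666  0.2266] q [ 0.06 -0.04 -0.48 -0.   -1.14 -0.08] F [ 0.8 -0.8 -0. ] w 0.0239
axes [[-0.012, -1.0, 0.0], [-1.0, 0.012, 0.0], [-0.0, -0.0, -1.0]]
shift [0.0015 0.0005 0.1036]
```

```bash
python3 -m creep '[{"rx":0,"ry":0,"rz":0,"dx":0.001,"dy":0,"dz":0.02,"jaw":0.73},{"rx":0,"ry":0,"rz":0,"dx":0.001,"dy":0,"dz":0.04,"jaw":0.73},{"rx":0,"ry":0,"rz":0,"dx":0.001,"dy":0,"dz":0.055,"jaw":0.73},{"rx":0,"ry":0,"rz":0,"dx":0.001,"dy":0,"dz":0.07,"jaw":0.73},{"rx":0,"ry":0,"rz":0,"dx":0.001,"dy":0,"dz":0.085,"jaw":0.73},{"rx":0,"ry":0,"rz":0,"dx":0.001,"dy":0,"dz":0.095,"jaw":0.73},{"rx":0,"ry":0,"rz":0,"dx":0.001,"dy":0,"dz":0.103,"jaw":0.73},{"rx":0,"ry":0,"rz":0,"dx":0.001,"dy":0,"dz":0.103,"jaw":0.73},{"rx":0,"ry":0,"rz":0,"dx":0.001,"dy":0,"dz":0.103,"jaw":1},{"rx":0,"ry":0,"rz":0,"dx":0.001,"dy":0,"dz":0.103,"jaw":1}]'
python3 - <<'E'
from h import *
go(.407,-.168,.123)
cv2.imwrite("pics/side1.png",cv2.resize(snapshot("side")[100:300,280:540,::-1],None,fx=3,fy=3))
E
```

```text
clock: 2.1
tcp_pos: [0.4079, -0.1695, 0.1242]
orientation: [0.0, -0.701, 0.713, -0.0]
contact_force: [0.3, -0.3, 0.2]
grip_width: 0.0127
grasp_force: 0.1
t 2.1 tcp [ 0.4079 -0.1695  0.1242] q [ 0.06  0.07 -0.63  0.   -0.87 -0.07] F [ 0.3 -0.3  0.2] w 0.0127
axes [[-0.017, -1.0, 0.001], [-1.0, 0.017, -0.0], [0.0, -0.001, -1.0]]
shift [-0.0014  0.001   0.0012]
```

View pics/side1.png

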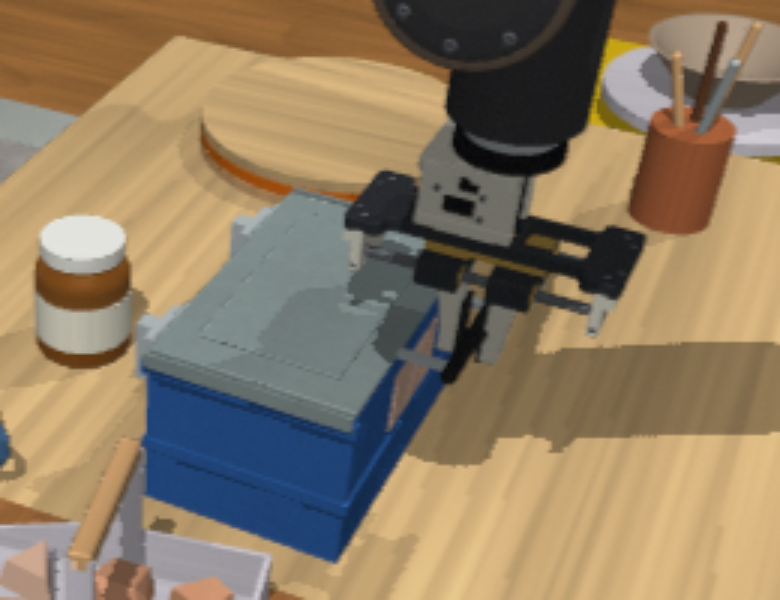

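The crop shows the fingers straddling the black bar cleanly (460,335), clear of the lid edge. Now I swing the lid up along its arc.

```bash
python3 -m creep '[{"rx":0,"ry":0,"rz":0,"dx":0,"dy":0,"dz":0,"jaw":1},{"rx":0,"ry":0,"rz":0,"dx":0,"dy":-0.001,"dz":-0.017,"jaw":1},{"rx":0,"ry":0,"rz":0,"dx":0,"dy":-0.004,"dz":-0.037,"jaw":1},{"rx":0,"ry":0,"rz":0,"dx":0,"dy":-0.009,"dz":-0.056,"jaw":1},{"rx":0,"ry":0,"rz":0,"dx":0,"dy":-0.016,"dz":-0.075,"jaw":1},{"rx":0,"ry":0,"rz":0,"dx":0,"dy":-0.0245,"dz":-0.093,"jaw":1},{"rx":0,"ry":0,"rz":0,"dx":0,"dy":-0.035,"dz":-0.110,"jaw":1},{"rx":0,"ry":0,"rz":0,"dx":0,"dy":-0.047,"dz":-0.126,"jaw":1},{"rx":0,"ry":0,"rz":0,"dx":0,"dy":-0.0606,"dz":-0.1405,"jaw":1},{"rx":0,"ry":0,"rz":0,"dx":0,"dy":-0.0756,"dz":-0.1537,"jaw":1}]'
```

```text
clock: 3.15
tcp_pos: [0.4798, -0.1712, 0.2786]
orientation: [-0.002, -0.701, 0.713, 0.002]
contact_force: [-10.7, 0.6, 9.4]
grip_width: 0.011
grasp_force: 30.0
```

```bash
python3 -m creep '[{"rx":0,"ry":0,"rz":0,"dx":0,"dy":-0.0163,"dz":-0.0116,"jaw":1},{"rx":0,"ry":0,"rz":0,"dx":0,"dy":-0.0337,"dz":-0.0215,"jaw":1},{"rx":0,"ry":0,"rz":0,"dx":0,"dy":-0.0519,"dz":-0.0297,"jaw":1},{"rx":0,"ry":0,"rz":0,"dx":0,"dy":-0.0709,"dz":-0.0360,"jaw":1},{"rx":0,"ry":0,"rz":0,"dx":0,"dy":-0.0904,"dz":-0.0404,"jaw":1},{"rx":0,"ry":0,"rz":0,"dx":0,"dy":-0.1103,"dz":-0.0428,"jaw":1},{"rx":0,"ry":0,"rz":0,"dx":0,"dy":-0.1302,"dz":-0.0432,"jaw":1},{"rx":0,"ry":0,"rz":0,"dx":0,"dy":-0.1462,"dz":-0.0421,"jaw":1},{"rx":0,"ry":0,"rz":0,"dx":0,"dy":-0.158,"dz":-0.0404,"jaw":1},{"rx":0,"ry":0,"rz":0,"dx":0,"dy":-0.158,"dz":-0.0404,"jaw":1}]'
python3 - <<'E'
from h import *
go(.64,-.172,.318)
cv2.imwrite("pics/side2.png",snapshot("side")[50:350,240:560,::-1])
E
```

```text
clock: 4.15
tcp_pos: [0.6425, -0.1746, 0.3176]
orientation: [-0.0, -0.701, 0.713, -0.001]
contact_force: [-1.4, -5.7, 1.5]
grip_width: 0.0112
grasp_force: 30.0
t 4.15 tcp [ 0.6425 -0.1746  0.3176] q [ 0.03  0.3   0.14  0.   -1.4  -0.05] F [-1.4 -5.7  1.5] w 0.0112
axes [[-0.017, -1.0, 0.001], [-1.0, 0.017, -0.002], [0.002, -0.001, -1.0]]
shift [-0.0025  0.0025 -0.0004]
```

View pics/side2.png

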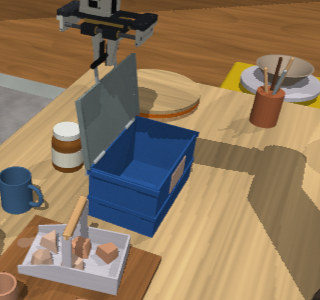

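The crop shows the lid leaning just past upright, with the bar (98,65) still in the fingers and the scoop undisturbed. Releasing and lifting clear.

```bash
python3 -m creep '[{"rx":0,"ry":0,"rz":0,"dx":0,"dy":0,"dz":0,"jaw":0.7},{"rx":0,"ry":0,"rz":0,"dx":0,"dy":0,"dz":0,"jaw":0.7},{"rx":0,"ry":0,"rz":0,"dx":0,"dy":0,"dz":0,"jaw":0.7},{"rx":0,"ry":0,"rz":0,"dx":0,"dy":0,"dz":-0.015,"jaw":0.7},{"rx":0,"ry":0,"rz":0,"dx":0,"dy":0,"dz":-0.04,"jaw":0.7},{"rx":0,"ry":0,"rz":0,"dx":0,"dy":0,"dz":-0.07,"jaw":0.7},{"rx":0,"ry":0,"rz":-0.04,"dx":-0.04,"dy":0.014,"dz":-0.07,"jaw":0.6},{"rx":0,"ry":0,"rz":-0.08,"dx":-0.08,"dy":0.028,"dz":-0.07,"jaw":0.6},{"rx":0,"ry":0,"rz":-0.12,"dx":-0.12,"dy":0.042,"dz":-0.07,"jaw":0.6},{"rx":0,"ry":0,"rz":-0.16,"dx":-0.16,"dy":0.056,"dz":-0.07,"jaw":0.6}]'
python3 - <<'E'
from h import *
go(.560,.118,.122)
im=snapshot("top"); cv2.imwrite("pics/top1.png",im[:,:,::-1])
E
```

```text
clock: 5.2
tcp_pos: [0.5869, -0.0108, 0.3878]
orientation: [-0.0, 0.756, -0.654, -0.0]
contact_force: [1.2, 1.0, -0.3]
grip_width: 0.0349
grasp_force: 0.0
t 5.2 tcp [ 0.5869 -0.0108  0.3878] q [ 0.31  0.15  0.09 -0.   -1.51 -0.17] F [ 1.2  1.  -0.3] w 0.0349
axes [[0.144, -0.99, 0.0], [-0.99, -0.144, 0.001], [-0.001, -0.0, -1.0]]
shift [-0.1312  0.0082  0.2658]
```

View pics/top1.png

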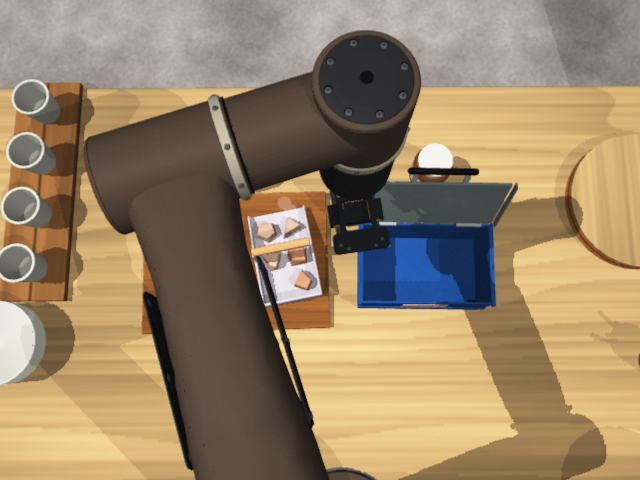

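The lid now rests open on its stop (bar at 444,171) and the scoop is unobstructed. Moving to the scoop bar.

```bash
python3 -m creep '[{"rx":0,"ry":0,"rz":-0.02,"dx":-0.045,"dy":0.003,"dz":0,"jaw":0.6},{"rx":0,"ry":0,"rz":-0.04,"dx":-0.09,"dy":0.006,"dz":0.01,"jaw":0.6},{"rx":0,"ry":0,"rz":-0.055,"dx":-0.131,"dy":0.008,"dz":0.03,"jaw":0.6},{"rx":0,"ry":0,"rz":-0.055,"dx":-0.131,"dy":0.008,"dz":0.07,"jaw":0.6},{"rx":0,"ry":0,"rz":-0.055,"dx":-0.131,"dy":0.008,"dz":0.115,"jaw":0.6},{"rx":0,"ry":0,"rz":-0.055,"dx":-0.131,"dy":0.008,"dz":0.16,"jaw":0.6},{"rx":0,"ry":0,"rz":-0.055,"dx":-0.131,"dy":0.008,"dz":0.2,"jaw":0.6},{"rx":0,"ry":0,"rz":-0.055,"dx":-0.131,"dy":0.008,"dz":0.235,"jaw":0.6},{"rx":0,"ry":0,"rz":-0.055,"dx":-0.131,"dy":0.008,"dz":0.268,"jaw":0.6},{"rx":0,"ry":0,"rz":-0.055,"dx":-0.131,"dy":0.008,"dz":0.268,"jaw":0.6}]'
python3 -m creep '[{"rx":0,"ry":0,"rz":0,"dx":0,"dy":0,"dz":0,"jaw":0.7},{"rx":0,"ry":0,"rz":0,"dx":0,"dy":0,"dz":0,"jaw":0.8},{"rx":0,"ry":0,"rz":0,"dx":0,"dy":0,"dz":0,"jaw":1},{"rx":0,"ry":0,"rz":0,"dx":0,"dy":0,"dz":0,"jaw":1},{"rx":0,"ry":0,"rz":0,"dx":0,"dy":0,"dz":0,"jaw":1},{"rx":0,"ry":0,"rz":0,"dx":0,"dy":0,"dz":0,"jaw":1},{"rx":0,"ry":0,"rz":0,"dx":0,"dy":0,"dz":0,"jaw":1},{"rx":0,"ry":0,"rz":0,"dx":0,"dy":0,"dz":-0.005,"jaw":1},{"rx":0,"ry":0,"rz":0,"dx":0,"dy":0,"dz":-0.015,"jaw":1},{"rx":0,"ry":0,"rz":0,"dx":0,"dy":0,"dz":-0.03,"jaw":1}]'
python3 - <<'E'
from h import *
go(.52,-.17,.3)
cv2.imwrite("pics/side3.png",snapshot("side")[150:400,200:520,::-1])
E
```

```text
clock: 6.25
tcp_pos: [0.5581, 0.115, 0.1155]
orientation: [0.003, 0.773, -0.634, -0.002]
contact_force: [-0.3, -1.1, -0.4]
grip_width: 0.0351
grasp_force: 0.0
clock: 7.25
tcp_pos: [0.5601, 0.1157, 0.1493]
orientation: [0.001, 0.773, -0.634, -0.001]
contact_force: [0.1, -0.2, -5.5]
grip_width: 0.0157
grasp_force: 30.0
t 7.25 tcp [0.5601 0.1157 0.1493] q [ 0.55  0.26 -0.32 -0.   -0.99 -0.35] F [ 0.1 -0.2 -5.5] w 0.0157
axes [[0.196, -0.981, -0.003], [-0.981, -0.196, -0.001], [0.0, 0.003, -1.0]]
shift [ 0.2723  0.0958 -0.1504]
```

View pics/side3.png

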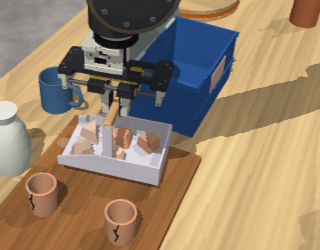

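The crop shows the scoop lifted level with all five shards in it; both beakers are upright. I'll raise it and turn the mouth towards +y.

```bash
python3 -m creep '[{"rx":0,"ry":0,"rz":-0.06,"dx":0,"dy":0.002,"dz":-0.02,"jaw":1},{"rx":0,"ry":0,"rz":-0.2,"dx":-0.001,"dy":0.005,"dz":-0.045,"jaw":1},{"rx":0,"ry":0,"rz":-0.35,"dx":-0.002,"dy":0.01,"dz":-0.07,"jaw":1},{"rx":0,"ry":0,"rz":-0.5,"dx":-0.003,"dy":0.015,"dz":-0.095,"jaw":1},{"rx":0,"ry":0,"rz":-0.65,"dx":-0.004,"dy":0.02,"dz":-0.12,"jaw":1},{"rx":0,"ry":0,"rz":-0.8,"dx":-0.005,"dy":0.025,"dz":-0.135,"jaw":1},{"rx":0,"ry":0,"rz":-0.95,"dx":-0.0065,"dy":0.032,"dz":-0.145,"jaw":1},{"rx":0,"ry":0,"rz":-1.1,"dx":-0.0065,"dy":0.032,"dz":-0.15,"jaw":1},{"rx":0,"ry":0,"rz":-1.24,"dx":-0.0065,"dy":0.032,"dz":-0.15,"jaw":1},{"rx":0,"ry":0,"rz":-1.357,"dx":-0.0065,"dy":0.032,"dz":-0.15,"jaw":1}]'
python3 -c "
from h import *
go(.527,-.18,.275)"
```

```text
clock: 8.3
tcp_pos: [0.528, 0.1161, 0.2997]
orientation: [-0.0, 1.0, -0.005, -0.0]
contact_force: [0.3, -1.1, -6.8]
grip_width: 0.0157
grasp_force: 30.0
t 8.3 tcp [0.528  0.1161 0.2997] q [ 0.58  0.1  -0.17 -0.   -1.31  0.98] F [ 0.3 -1.1 -6.8] w 0.0157
axes [[1.0, -0.01, -0.0], [-0.01, -1.0, 0.001], [-0.0, -0.001, -1.0]]
shift [0.002  0.2962 0.0246]
```

```bash
python3 -m creep '[{"rx":0,"ry":0,"rz":0,"dx":0,"dy":0.015,"dz":0,"jaw":1},{"rx":0,"ry":0,"rz":0,"dx":0,"dy":0.045,"dz":0,"jaw":1},{"rx":0,"ry":0,"rz":0,"dx":0.001,"dy":0.085,"dz":0,"jaw":1},{"rx":0,"ry":0,"rz":0,"dx":0.001,"dy":0.125,"dz":0,"jaw":1},{"rx":0,"ry":0,"rz":0,"dx":0.001,"dy":0.165,"dz":0,"jaw":1},{"rx":0,"ry":0,"rz":0,"dx":0.002,"dy":0.205,"dz":0,"jaw":1},{"rx":0,"ry":0,"rz":0,"dx":0.002,"dy":0.24,"dz":0,"jaw":1},{"rx":0,"ry":0,"rz":0,"dx":0.002,"dy":0.27,"dz":0.005,"jaw":1},{"rx":0,"ry":0,"rz":0,"dx":0.002,"dy":0.29,"dz":0.015,"jaw":1},{"rx":0,"ry":0,"rz":0,"dx":0.002,"dy":0.296,"dz":0.024,"jaw":1}]'
python3 -m creep '[{"rx":-0.05,"ry":0,"rz":0,"dx":0,"dy":0,"dz":0,"jaw":1},{"rx":-0.12,"ry":0,"rz":0,"dx":0,"dy":0,"dz":0,"jaw":1},{"rx":-0.19,"ry":0,"rz":0,"dx":0,"dy":0,"dz":0,"jaw":1},{"rx":-0.26,"ry":0,"rz":0,"dx":0,"dy":0,"dz":0,"jaw":1},{"rx":-0.33,"ry":0,"rz":0,"dx":0,"dy":0,"dz":0,"jaw":1},{"rx":-0.40,"ry":0,"rz":0,"dx":0,"dy":0,"dz":0,"jaw":1},{"rx":-0.45,"ry":0,"rz":0,"dx":0,"dy":0,"dz":0,"jaw":1},{"rx":-0.5,"ry":0,"rz":0,"dx":0,"dy":0,"dz":0,"jaw":1},{"rx":-0.5,"ry":0,"rz":0,"dx":0,"dy":0,"dz":0,"jaw":1},{"rx":-0.5,"ry":0,"rz":0,"dx":0,"dy":0,"dz":0,"jaw":1}]'
python3 - <<'E'
from h import *
go(.527,-.18,.275)
a=snapshot("side")[90:340,240:560,::-1];b=snapshot("top")[140:390,270:590,::-1]
cv2.imwrite("pics/c4.png",np.hstack([a,b]))
E
```

```text
clock: 9.3
tcp_pos: [0.5249, -0.1821, 0.275]
orientation: [0.0, 1.0, -0.01, -0.001]
contact_force: [-0.5, 2.3, -7.1]
grip_width: 0.0157
grasp_force: 30.0
clock: 10.3
tcp_pos: [0.5257, -0.1793, 0.2753]
orientation: [0.246, 0.969, -0.008, -0.002]
contact_force: [0.8, 0.6, -6.7]
grip_width: 0.0158
grasp_force: 30.0
t 10.3 tcp [ 0.5257 -0.1793  0.2753] q [ 0.33  0.11 -0.5   0.51 -1.19  0.98] F [ 0.8  0.6 -6.7] w 0.0158
axes [[1.0, -0.014, -0.007], [-0.016, -0.878, -0.478], [0.0, 0.478, -0.879]]
shift [0.0013 0.0005 0.0006]
```

View pics/c4.png

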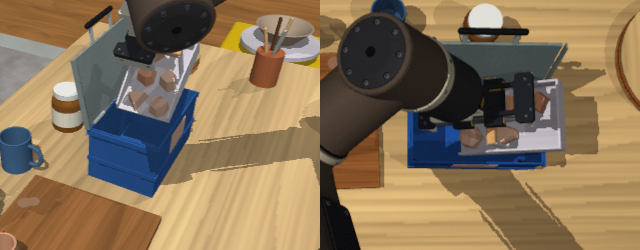

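The pair of crops shows the scoop tilted about 29° over the bin, mouth inside the bin outline and shards still in. I'll tilt on to about 62°.

```bash
python3 -m creep '[{"rx":-0.07,"ry":0,"rz":0,"dx":0,"dy":0,"dz":0,"jaw":1},{"rx":-0.14,"ry":0,"rz":0,"dx":0,"dy":0,"dz":0,"jaw":1},{"rx":-0.21,"ry":0,"rz":0,"dx":0,"dy":0,"dz":0,"jaw":1},{"rx":-0.28,"ry":0,"rz":0,"dx":0,"dy":0,"dz":0,"jaw":1},{"rx":-0.34,"ry":0,"rz":0,"dx":0,"dy":0,"dz":0,"jaw":1},{"rx":-0.40,"ry":0,"rz":0,"dx":0,"dy":0,"dz":0,"jaw":1},{"rx":-0.46,"ry":0,"rz":0,"dx":0,"dy":0,"dz":0,"jaw":1},{"rx":-0.52,"ry":0,"rz":0,"dx":0,"dy":0,"dz":0,"jaw":1},{"rx":-0.58,"ry":0,"rz":0,"dx":0,"dy":0,"dz":0,"jaw":1},{"rx":-0.6,"ry":0,"rz":0,"dx":0,"dy":0,"dz":0,"jaw":1}]'
python3 -m creep '[{"rx":-0.03,"ry":0,"rz":0,"dx":0,"dy":0,"dz":0,"jaw":1},{"rx":-0.06,"ry":0,"rz":0,"dx":0,"dy":0,"dz":0,"jaw":1},{"rx":-0.09,"ry":0,"rz":0,"dx":0,"dy":0,"dz":0,"jaw":1},{"rx":-0.1,"ry":0,"rz":0,"dx":0,"dy":0,"dz":0,"jaw":1},{"rx":-0.1,"ry":0,"rz":0,"dx":0,"dy":0,"dz":0,"jaw":1},{"rx":-0.1,"ry":0,"rz":0,"dx":0,"dy":0,"dz":0,"jaw":1},{"rx":-0.1,"ry":0,"rz":0,"dx":0,"dy":0,"dz":0,"jaw":1},{"rx":-0.1,"ry":0,"rz":0,"dx":0,"dy":0,"dz":0,"jaw":1},{"rx":-0.1,"ry":0,"rz":0,"dx":0,"dy":0,"dz":0,"jaw":1},{"rx":-0.1,"ry":0,"rz":0,"dx":0,"dy":0,"dz":0,"jaw":1}]'
python3 - <<'E'
from h import *
go(.527,-.18,.275)
a=snapshot("side")[90:340,240:560,::-1];b=snapshot("top")[140:390,270:590,::-1]
cv2.imwrite("pics/c5.png",np.hstack([a,b]))
E
```

```text
clock: 11.4
tcp_pos: [0.5266, -0.1796, 0.2755]
orientation: [0.523, 0.852, -0.007, -0.004]
contact_force: [0.1, -0.3, -4.0]
grip_width: 0.0159
grasp_force: 30.0
clock: 12.4
tcp_pos: [0.5258, -0.1799, 0.2758]
orientation: [0.565, 0.825, -0.007, -0.004]
contact_force: [-0.1, -0.0, -3.3]
grip_width: 0.0157
grasp_force: 30.0
t 12.4 tcp [ 0.5258 -0.1799  0.2758] q [ 0.52  0.35 -0.77  0.94 -1.45  0.38] F [-0.1 -0.  -3.3] w 0.0157
axes [[1.0, -0.006, -0.015], [-0.016, -0.363, -0.932], [0.0, 0.932, -0.363]]
shift [ 0.0012 -0.0007  0.0004]
```

View pics/c5.png

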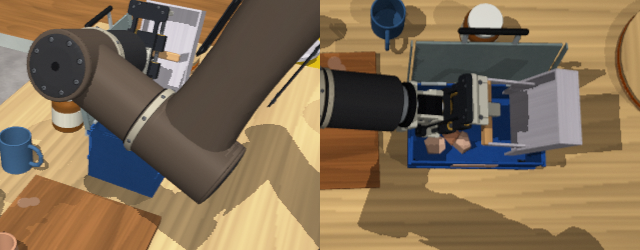

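The wrist load fell to 3.3 N, which is the empty scoop's weight. The crops show shards inside the bin (450,142). Levelling and returning to the board.

```bash
python3 -m creep '[{"rx":0.1,"ry":0,"rz":0,"dx":0,"dy":0,"dz":0,"jaw":1},{"rx":0.22,"ry":0,"rz":0,"dx":0,"dy":0,"dz":0,"jaw":1},{"rx":0.35,"ry":0,"rz":0,"dx":0,"dy":0,"dz":0,"jaw":1},{"rx":0.48,"ry":0,"rz":0,"dx":0,"dy":0,"dz":0,"jaw":1},{"rx":0.61,"ry":0,"rz":0,"dx":0,"dy":0,"dz":0,"jaw":1},{"rx":0.74,"ry":0,"rz":0,"dx":0,"dy":0,"dz":0,"jaw":1},{"rx":0.87,"ry":0,"rz":0,"dx":0,"dy":0,"dz":0,"jaw":1},{"rx":1,"ry":0,"rz":0,"dx":0,"dy":0,"dz":0,"jaw":1},{"rx":1.12,"ry":0,"rz":0,"dx":0,"dy":0,"dz":0,"jaw":1},{"rx":1.2,"ry":0,"rz":0,"dx":0,"dy":0,"dz":0,"jaw":1}]'
python3 - <<'E'
from h import *
go(.527,.116,.300)
im=snapshot("side"); h=cv2.cvtColor(im,cv2.COLOR_RGB2HSV)
E
```

```text
clock: 13.5
tcp_pos: [0.5254, -0.18, 0.2765]
orientation: [-0.002, 1.0, -0.008, 0.0]
contact_force: [-0.3, -0.7, -3.2]
grip_width: 0.0157
grasp_force: 30.0
t 13.5 tcp [ 0.5254 -0.18    0.2765] q [ 0.02  0.13 -0.17 -0.01 -1.26  1.54] F [-0.3 -0.7 -3.2] w 0.0157
axes [[1.0, -0.016, 0.001], [-0.016, -1.0, 0.005], [0.001, -0.005, -1.0]]
shift [-0.0032 -0.2961 -0.022 ]
```

```bash
python3 -m creep '[{"rx":0,"ry":0,"rz":0,"dx":0,"dy":-0.005,"dz":-0.015,"jaw":1},{"rx":0,"ry":0,"rz":0,"dx":0,"dy":-0.025,"dz":-0.024,"jaw":1},{"rx":0,"ry":0,"rz":0,"dx":0,"dy":-0.065,"dz":-0.024,"jaw":1},{"rx":0,"ry":0,"rz":0,"dx":0,"dy":-0.105,"dz":-0.024,"jaw":1},{"rx":0,"ry":0,"rz":0,"dx":0,"dy":-0.145,"dz":-0.024,"jaw":1},{"rx":0,"ry":0,"rz":0,"dx":0,"dy":-0.19,"dz":-0.024,"jaw":1},{"rx":0,"ry":0,"rz":0,"dx":0,"dy":-0.23,"dz":-0.024,"jaw":1},{"rx":0,"ry":0,"rz":0,"dx":-0.001,"dy":-0.265,"dz":-0.024,"jaw":1},{"rx":0,"ry":0,"rz":0,"dx":-0.002,"dy":-0.287,"dz":-0.024,"jaw":1},{"rx":0,"ry":0,"rz":0,"dx":-0.002,"dy":-0.296,"dz":-0.024,"jaw":1}]'
python3 -m creep '[{"rx":0,"ry":0,"rz":0.1,"dx":0.002,"dy":0,"dz":0,"jaw":1},{"rx":0,"ry":0,"rz":0.24,"dx":0.005,"dy":0,"dz":0,"jaw":1},{"rx":0,"ry":0,"rz":0.39,"dx":0.01,"dy":0,"dz":0,"jaw":1},{"rx":0,"ry":0,"rz":0.54,"dx":0.015,"dy":0,"dz":0,"jaw":1},{"rx":0,"ry":0,"rz":0.69,"dx":0.02,"dy":0,"dz":0,"jaw":1},{"rx":0,"ry":0,"rz":0.84,"dx":0.025,"dy":0,"dz":0,"jaw":1},{"rx":0,"ry":0,"rz":0.99,"dx":0.03,"dy":0,"dz":0,"jaw":1},{"rx":0,"ry":0,"rz":1.14,"dx":0.034,"dy":0,"dz":0,"jaw":1},{"rx":0,"ry":0,"rz":1.28,"dx":0.034,"dy":0,"dz":0,"jaw":1},{"rx":0,"ry":0,"rz":1.36,"dx":0.034,"dy":0,"dz":0,"jaw":1}]'
python3 - <<'E'
from h import *
go(.560,.116,.120)
cv2.imwrite("pics/s6.png",snapshot("side")[:,:,::-1]); cv2.imwrite("pics/t6.png",snapshot("top")[:,:,::-1])
a=cv2.imread("pics/s6.png")[150:480,120:440]; b=cv2.imread("pics/t6.png")[100:430,100:500]
cv2.imwrite("pics/c6.png",np.hstack([a,b]))
E
```

```text
clock: 14.55
tcp_pos: [0.5275, 0.1177, 0.299]
orientation: [0.001, 1.0, -0.007, -0.001]
contact_force: [-1.1, 0.6, -3.6]
grip_width: 0.0159
grasp_force: 30.0
clock: 15.55
tcp_pos: [0.5619, 0.1145, 0.2991]
orientation: [0.001, 0.771, -0.637, -0.0]
contact_force: [0.4, -1.0, -3.3]
grip_width: 0.0157
grasp_force: 30.0
t 15.55 tcp [0.5619 0.1145 0.2991] q [ 0.54  0.15 -0.1   0.   -1.32 -0.35] F [ 0.4 -1.  -3.3] w 0.0157
axes [[0.188, -0.982, -0.002], [-0.982, -0.188, -0.002], [0.001, 0.002, -1.0]]
shift [-0.002   0.0012  0.1791]
```

View pics/c6.png

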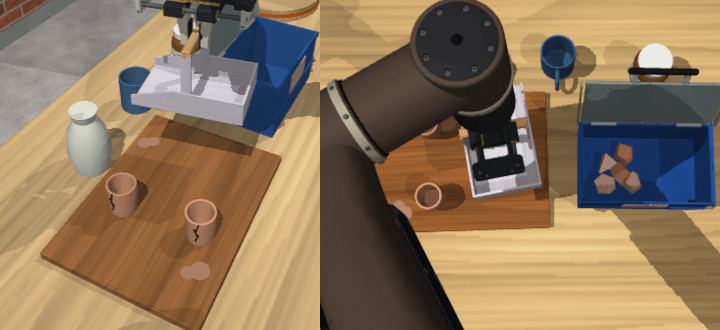

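The scoop is empty and level above the board, five shards lie in the bin (crop 620,170), and both beakers are in place at (122,195) and (200,222) of the crop. Lowering the scoop.

```bash
python3 -m creep '[{"rx":0,"ry":0,"rz":0,"dx":-0.001,"dy":0,"dz":0.03,"jaw":1},{"rx":0,"ry":0,"rz":0,"dx":-0.001,"dy":0,"dz":0.06,"jaw":1},{"rx":0,"ry":0,"rz":0,"dx":-0.001,"dy":0,"dz":0.09,"jaw":1},{"rx":0,"ry":0,"rz":0,"dx":-0.001,"dy":0,"dz":0.115,"jaw":1},{"rx":0,"ry":0,"rz":0,"dx":-0.001,"dy":0,"dz":0.135,"jaw":1},{"rx":0,"ry":0,"rz":0,"dx":-0.001,"dy":0,"dz":0.15,"jaw":1},{"rx":0,"ry":0,"rz":0,"dx":-0.001,"dy":0,"dz":0.162,"jaw":1},{"rx":0,"ry":0,"rz":0,"dx":-0.001,"dy":0,"dz":0.171,"jaw":1},{"rx":0,"ry":0,"rz":0,"dx":-0.001,"dy":0,"dz":0.176,"jaw":1},{"rx":0,"ry":0,"rz":0,"dx":-0.001,"dy":0,"dz":0.179,"jaw":1}]'
```

```text
clock: 16.65
tcp_pos: [0.5622, 0.1164, 0.1218]
orientation: [0.0, 0.773, -0.634, 0.0]
contact_force: [-14.9, -0.2, 27.5]
grip_width: 0.0156
grasp_force: 30.0
```

```bash
python3 -m creep '[{"rx":0,"ry":0,"rz":0,"dx":0,"dy":0,"dz":-0.0012,"jaw":1},{"rx":0,"ry":0,"rz":0,"dx":0,"dy":0,"dz":-0.0015,"jaw":1},{"rx":0,"ry":0,"rz":0,"dx":0,"dy":0,"dz":-0.0015,"jaw":0.75},{"rx":0,"ry":0,"rz":0,"dx":0,"dy":0,"dz":-0.0015,"jaw":0.6},{"rx":0,"ry":0,"rz":0,"dx":0,"dy":0,"dz":-0.0015,"jaw":0.6},{"rx":0,"ry":0,"rz":0,"dx":0,"dy":0,"dz":-0.01,"jaw":0.6},{"rx":0,"ry":0,"rz":0,"dx":0,"dy":0,"dz":-0.04,"jaw":0.6},{"rx":0,"ry":0,"rz":0,"dx":0,"dy":0,"dz":-0.08,"jaw":0.5},{"rx":0,"ry":0,"rz":0,"dx":0,"dy":0,"dz":-0.12,"jaw":0.2},{"rx":0,"ry":0,"rz":0,"dx":0,"dy":0,"dz":-0.15,"jaw":0}]'
python3 - <<'E'
from h import *
s=snapshot("side")[:,:,::-1];t=snapshot("top")[:,:,::-1];cv2.imwrite("pics/s7.png",s);cv2.imwrite("pics/t7.png",t)
b=cv2.resize(s[160:420,140:420],None,fx=2,fy=2); cv2.imwrite("pics/c7.png",b)
print(tri((241,330),(205,222)),tri((320,358),(208,295)))
h=cv2.cvtColor(np.ascontiguousarray(s),cv2.COLOR_BGR2HSV)
g=(h[...,0]<14)&(h[...,1]>70)&(h[...,1]<150)&(h[...,2]>110)
for st,c,m in blobs(s,g,250):
    if 150<c[0]<420 and c[1]>220: print(st,c)
go(.624,.279,.09)
E
```

```text
clock: 17.65
tcp_pos: [0.5629, 0.1166, 0.2744]
orientation: [-0.001, 0.773, -0.635, 0.001]
contact_force: [1.9, 0.8, -0.0]
grip_width: 0.0536
grasp_force: 0.0
(array([0.6226, 0.2779, 0.09  ]), np.float64(0.0008)) (array([0.4711, 0.2673, 0.0899]), np.float64(0.0008))
[225, 322, 32, 45, 1079] [241.7, 343.1]
[304, 348, 34, 49, 1281] [320.0, 370.7]
[300, 411, 31, 20, 449] [315.4, 421.1]
t 17.75 tcp [0.5646 0.1172 0.2767] q [ 0.54  0.16 -0.14  0.   -1.26 -0.35] F [-0.2  1.1 -0.4] w 0.0618
axes [[0.194, -0.981, 0.008], [-0.981, -0.194, 0.003], [-0.001, -0.009, -1.0]]
shift [-0.1469 -0.0881  0.1877]
```

View pics/c7.png

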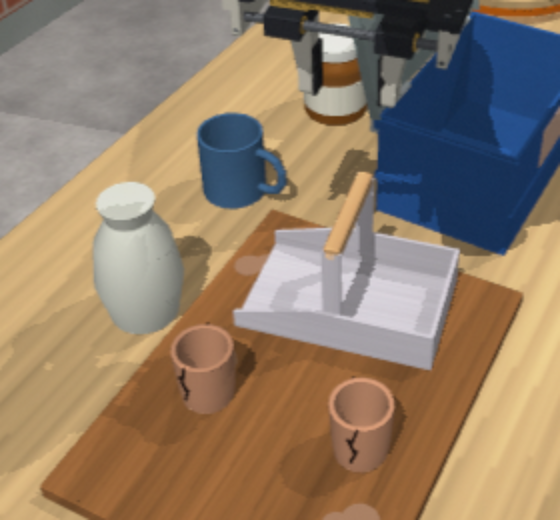

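The scoop stands empty and level on the board; both beakers are upright with rims at crop (204,347) and (361,405). Fetching the nearer beaker first.

```bash
python3 -m creep '[{"rx":0,"ry":0,"rz":0,"dx":-0.035,"dy":0.013,"dz":0,"jaw":0},{"rx":0,"ry":0,"rz":0,"dx":-0.075,"dy":0.028,"dz":0,"jaw":0},{"rx":0,"ry":0,"rz":0,"dx":-0.115,"dy":0.043,"dz":0.01,"jaw":0},{"rx":0,"ry":0,"rz":0,"dx":-0.15,"dy":0.056,"dz":0.03,"jaw":0},{"rx":0,"ry":0,"rz":0,"dx":-0.166,"dy":0.062,"dz":0.06,"jaw":0},{"rx":0,"ry":0,"rz":0,"dx":-0.166,"dy":0.062,"dz":0.09,"jaw":0},{"rx":0,"ry":0,"rz":0,"dx":-0.166,"dy":0.062,"dz":0.12,"jaw":0},{"rx":0,"ry":0,"rz":0,"dx":-0.166,"dy":0.062,"dz":0.13,"jaw":0},{"rx":0,"ry":0,"rz":0,"dx":-0.166,"dy":0.062,"dz":0.13,"jaw":0},{"rx":0,"ry":0,"rz":0,"dx":-0.166,"dy":0.062,"dz":0.13,"jaw":0}]'
python3 - <<'E'
from h import *
print("side-plane b1",plane("side",242,333.5,.083),"b2",plane("side",320.5,362.5,.083))
go(.4714,.2685,.040)
s=snapshot("side"); h=cv2.cvtColor(s,cv2.COLOR_RGB2HSV)
g=(h[...,0]<14)&(h[...,1]>70)&(h[...,1]<150)&(h[...,2]>110)
for st,c,m in blobs(s,g,250):
    if 150<c[0]<420 and c[1]>220: print(st,c)
E
```

```text
clock: 18.75
tcp_pos: [0.4701, 0.2678, 0.1419]
orientation: [-0.001, 0.773, -0.635, 0.0]
contact_force: [-0.4, 0.8, -0.4]
grip_width: 0.0877
grasp_force: 0.0
side-plane b1 [0.6209 0.2791 0.083 ] b2 [0.4689 0.2704 0.083 ]
t 18.75 tcp [0.4701 0.2678 0.1419] q [ 0.88  0.21 -0.4   0.   -0.96 -0.69] F [-0.4  0.8 -0.4] w 0.0877
axes [[0.194, -0.981, 0.001], [-0.981, -0.194, 0.001], [-0.0, -0.001, -1.0]]
shift [-0.0004 -0.0013  0.1019]
[225, 321, 34, 46, 1171] [242.1, 343.5]
[303, 348, 35, 49, 1296] [320.1, 371.5]
[300, 411, 31, 20, 449] [315.4, 421.1]
```

Positioned on axis and the beaker hasn't moved. Descend, grip, lift.

```bash
python3 -m creep '[{"rx":0,"ry":0,"rz":0,"dx":-0.001,"dy":0,"dz":0.03,"jaw":0},{"rx":0,"ry":0,"rz":0,"dx":-0.001,"dy":0,"dz":0.06,"jaw":0},{"rx":0,"ry":0,"rz":0,"dx":-0.001,"dy":0,"dz":0.085,"jaw":0},{"rx":0,"ry":0,"rz":0,"dx":-0.001,"dy":0,"dz":0.1,"jaw":0},{"rx":0,"ry":0,"rz":0,"dx":-0.001,"dy":0,"dz":0.1,"jaw":0.3},{"rx":0,"ry":0,"rz":0,"dx":-0.001,"dy":0,"dz":0.1,"jaw":0.6},{"rx":0,"ry":0,"rz":0,"dx":-0.001,"dy":0,"dz":0.1,"jaw":0.6},{"rx":0,"ry":0,"rz":0,"dx":-0.001,"dy":0,"dz":0.1,"jaw":0.6},{"rx":0,"ry":0,"rz":0,"dx":-0.001,"dy":0,"dz":0.1,"jaw":0.6},{"rx":0,"ry":0,"rz":0,"dx":-0.001,"dy":0,"dz":0.09,"jaw":0.6}]'
python3 -m creep '[{"rx":0,"ry":0,"rz":0,"dx":0,"dy":0,"dz":-0.03,"jaw":0.6},{"rx":0,"ry":0,"rz":0,"dx":0,"dy":0,"dz":-0.07,"jaw":0.6},{"rx":0,"ry":0,"rz":0,"dx":0,"dy":0,"dz":-0.11,"jaw":0.6},{"rx":0,"ry":0,"rz":0,"dx":0,"dy":0,"dz":-0.15,"jaw":0.6},{"rx":0,"ry":0,"rz":0,"dx":0,"dy":0,"dz":-0.19,"jaw":0.6},{"rx":0,"ry":0,"rz":0,"dx":0,"dy":0,"dz":-0.21,"jaw":0.6},{"rx":0,"ry":0,"rz":0,"dx":0,"dy":0,"dz":-0.21,"jaw":0.6},{"rx":0,"ry":0,"rz":0,"dx":0,"dy":0,"dz":-0.21,"jaw":0.6},{"rx":0,"ry":0,"rz":0,"dx":0,"dy":0,"dz":-0.21,"jaw":0.6},{"rx":0,"ry":0,"rz":0,"dx":0,"dy":0,"dz":-0.21,"jaw":0.6}]'
python3 -c "
from h import *
go(.515,-.215,.26)"
```

```text
clock: 19.8
tcp_pos: [0.4686, 0.2679, 0.0504]
orientation: [0.001, 0.772, -0.635, -0.0]
contact_force: [-0.6, -0.1, -0.9]
grip_width: 0.0543
grasp_force: 30.0
clock: 20.8
tcp_pos: [0.4686, 0.2679, 0.2595]
orientation: [0.001, 0.773, -0.635, -0.0]
contact_force: [0.1, -0.4, -1.6]
grip_width: 0.0543
grasp_force: 30.0
t 20.8 tcp [0.4686 0.2679 0.2595] q [ 0.88  0.12 -0.23 -0.   -1.22 -0.69] F [ 0.1 -0.4 -1.6] w 0.0543
axes [[0.194, -0.981, -0.002], [-0.981, -0.194, -0.002], [0.001, 0.002, -1.0]]
shift [4.828e-01 4.800e-02 2.000e-04]
```

```bash
python3 -m creep '[{"rx":0,"ry":0,"rz":-0.13,"dx":0.03,"dy":0.003,"dz":0,"jaw":0.6},{"rx":0,"ry":0,"rz":-0.27,"dx":0.08,"dy":0.008,"dz":0,"jaw":0.6},{"rx":0,"ry":0,"rz":-0.41,"dx":0.13,"dy":0.013,"dz":0,"jaw":0.6},{"rx":0,"ry":0,"rz":-0.55,"dx":0.18,"dy":0.018,"dz":0,"jaw":0.6},{"rx":0,"ry":0,"rz":-0.69,"dx":0.23,"dy":0.023,"dz":0,"jaw":0.6},{"rx":0,"ry":0,"rz":-0.83,"dx":0.28,"dy":0.028,"dz":0,"jaw":0.6},{"rx":0,"ry":0,"rz":-0.97,"dx":0.33,"dy":0.033,"dz":0,"jaw":0.6},{"rx":0,"ry":0,"rz":-1.11,"dx":0.38,"dy":0.038,"dz":0,"jaw":0.6},{"rx":0,"ry":0,"rz":-1.25,"dx":0.43,"dy":0.043,"dz":0,"jaw":0.6},{"rx":0,"ry":0,"rz":-1.37,"dx":0.475,"dy":0.048,"dz":0,"jaw":0.6}]'
python3 -c "
from h import *
go(.52,-.225,.085)"
```

```text
clock: 21.8
tcp_pos: [0.5105, -0.1669, 0.2599]
orientation: [0.0, 1.0, -0.024, -0.001]
contact_force: [1.7, -0.0, -0.8]
grip_width: 0.0543
grasp_force: 30.0
t 21.8 tcp [ 0.5105 -0.1669  0.2599] q [ 0.05  0.11 -0.24 -0.   -1.22  1.47] F [ 1.7 -0.  -0.8] w 0.0543
axes [[0.999, -0.048, -0.001], [-0.048, -0.999, -0.0], [-0.001, 0.0, -1.0]]
shift [0.0126 0.0576 0.1749]
```

```bash
python3 -m creep '[{"rx":0,"ry":0,"rz":0,"dx":0.01,"dy":0.03,"dz":0,"jaw":0.6},{"rx":0,"ry":0,"rz":0,"dx":0.01,"dy":0.05,"dz":0,"jaw":0.6},{"rx":0,"ry":0,"rz":0,"dx":0.01,"dy":0.05,"dz":0.03,"jaw":0.6},{"rx":0,"ry":0,"rz":0,"dx":0.01,"dy":0.05,"dz":0.07,"jaw":0.6},{"rx":0,"ry":0,"rz":0,"dx":0.01,"dy":0.05,"dz":0.1,"jaw":0.6},{"rx":0,"ry":0,"rz":0,"dx":0.01,"dy":0.05,"dz":0.1,"jaw":0.6},{"rx":0,"ry":0,"rz":0,"dx":0.01,"dy":0.05,"dz":0.1,"jaw":0.6},{"rx":0,"ry":0,"rz":0,"dx":0.01,"dy":0.05,"dz":0.1,"jaw":0.6},{"rx":0,"ry":0,"rz":0,"dx":0.01,"dy":0.05,"dz":0.1,"jaw":0.6},{"rx":0,"ry":0,"rz":0,"dx":0.01,"dy":0.05,"dz":0.1,"jaw":0.6}]'
python3 -c "
from h import *
go(.52,-.225,.085)"
```

```text
clock: 22.8
tcp_pos: [0.5189, -0.2156, 0.1621]
orientation: [0.0, 1.0, -0.027, 0.001]
contact_force: [0.3, 0.6, -1.3]
grip_width: 0.0545
grasp_force: 30.0
t 22.8 tcp [ 0.5189 -0.2156  0.1621] q [-0.05  0.22 -0.33  0.   -1.01  1.56] F [ 0.3  0.6 -1.3] w 0.0545
axes [[0.999, -0.054, 0.002], [-0.054, -0.999, -0.0], [0.002, 0.0, -1.0]]
shift [0.0014 0.0093 0.0771]
```

```bash
python3 -m creep '[{"rx":0,"ry":0,"rz":0,"dx":0.001,"dy":0.009,"dz":0.02,"jaw":0.6},{"rx":0,"ry":0,"rz":0,"dx":0.001,"dy":0.009,"dz":0.05,"jaw":0.6},{"rx":0,"ry":0,"rz":0,"dx":0.001,"dy":0.009,"dz":0.075,"jaw":0.6},{"rx":0,"ry":0,"rz":0,"dx":0.001,"dy":0.009,"dz":0.075,"jaw":0.6},{"rx":0,"ry":0,"rz":0,"dx":0.001,"dy":0.009,"dz":0.075,"jaw":0.2},{"rx":0,"ry":0,"rz":0,"dx":0.001,"dy":0.009,"dz":0.075,"jaw":0.2},{"rx":0,"ry":0,"rz":0,"dx":0.001,"dy":0.009,"dz":0.075,"jaw":0.2},{"rx":0,"ry":0,"rz":0,"dx":0.001,"dy":0.009,"dz":0.03,"jaw":0.2},{"rx":0,"ry":0,"rz":0,"dx":0.001,"dy":0.009,"dz":-0.02,"jaw":0.2},{"rx":0,"ry":0,"rz":0,"dx":0.001,"dy":0.009,"dz":-0.07,"jaw":0.2}]'
python3 - <<'E'
from h import *
s=snapshot("side"); h=cv2.cvtColor(s,cv2.COLOR_RGB2HSV)
g=(h[...,0]<14)&(h[...,1]>70)&(h[...,1]<150)&(h[...,2]>110)
for st,c,m in blobs(s,g,250):
    if 100<c[0]<440 and c[1]>220: print(st,c)
t=snapshot("top")
a=s[130:450,140:460,::-1];b=t[160:480,180:540,::-1];cv2.imwrite("pics/c8.png",np.hstack([a,b]));cv2.imwrite("pics/t8.png",t[:,:,::-1])
go(.623,.279,.2)
E
```

```text
clock: 23.8
tcp_pos: [0.5185, -0.2247, 0.2337]
orientation: [0.0, 1.0, -0.027, 0.001]
contact_force: [1.7, 0.2, -0.9]
grip_width: 0.07
grasp_force: 0.0
[382, 206, 23, 31, 562] [392.3, 220.2]
[225, 322, 32, 45, 1043] [241.5, 343.0]
[300, 411, 31, 19, 440] [315.4, 421.1]
t 23.9 tcp [ 0.5226 -0.2259  0.2401] q [-0.06  0.17 -0.22  0.   -1.17  1.58] F [ 0.  -0.2  0. ] w 0.07
axes [[0.999, -0.053, 0.014], [-0.053, -0.999, -0.004], [0.014, 0.003, -1.0]]
shift [ 0.073  -0.5096  0.0397]
```

View pics/c8.png

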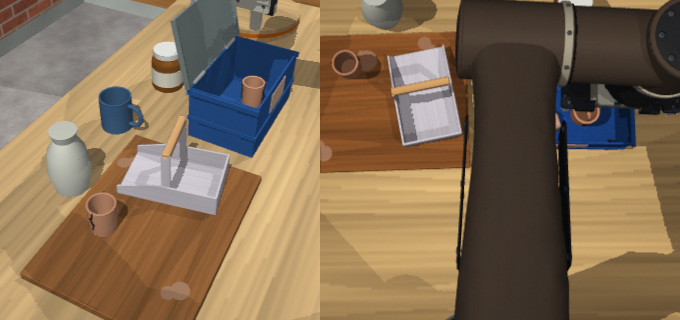

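The first beaker stands in the bin (crop 252,90), the scoop is undisturbed, and the second beaker is still at side pixel (241,343). I'll move to the second beaker.

```bash
python3 -m creep '[{"rx":0,"ry":0,"rz":0.01,"dx":0,"dy":-0.03,"dz":0,"jaw":0},{"rx":0,"ry":0,"rz":0.03,"dx":0,"dy":-0.08,"dz":0,"jaw":0},{"rx":0,"ry":0,"rz":0.05,"dx":0,"dy":-0.125,"dz":0,"jaw":0},{"rx":0,"ry":0,"rz":0.06,"dx":0,"dy":-0.17,"dz":0,"jaw":0},{"rx":0,"ry":0,"rz":0.08,"dx":0.01,"dy":-0.215,"dz":0,"jaw":0},{"rx":0,"ry":0,"rz":0.1,"dx":0.02,"dy":-0.26,"dz":0,"jaw":0},{"rx":0,"ry":0,"rz":0.12,"dx":0.03,"dy":-0.305,"dz":0,"jaw":0},{"rx":0,"ry":0,"rz":0.12,"dx":0.04,"dy":-0.35,"dz":0,"jaw":0},{"rx":0,"ry":0,"rz":0.12,"dx":0.05,"dy":-0.395,"dz":0,"jaw":0},{"rx":0,"ry":0,"rz":0.12,"dx":0.06,"dy":-0.43,"dz":0,"jaw":0}]'
python3 -c "
from h import *
go(.6225,.279,.15)"
```

```text
clock: 24.9
tcp_pos: [0.6023, 0.2043, 0.232]
orientation: [-0.001, 0.996, -0.086, 0.001]
contact_force: [0.6, 1.3, 0.5]
grip_width: 0.0879
grasp_force: 0.0
t 24.9 tcp [0.6023 0.2043 0.232 ] q [ 0.63  0.29 -0.07  0.   -1.2   0.76] F [0.6 1.3 0.5] w 0.0879
axes [[0.985, -0.172, 0.002], [-0.172, -0.985, 0.001], [0.002, -0.001, -1.0]]
shift [ 0.007  -0.077   0.0822]
```

```bash
python3 -m creep '[{"rx":0,"ry":0,"rz":0,"dx":0.003,"dy":-0.035,"dz":0,"jaw":0},{"rx":0,"ry":0,"rz":0,"dx":0.006,"dy":-0.065,"dz":0.01,"jaw":0},{"rx":0,"ry":0,"rz":0,"dx":0.007,"dy":-0.077,"dz":0.03,"jaw":0},{"rx":0,"ry":0,"rz":0,"dx":0.007,"dy":-0.077,"dz":0.06,"jaw":0},{"rx":0,"ry":0,"rz":0,"dx":0.007,"dy":-0.077,"dz":0.08,"jaw":0},{"rx":0,"ry":0,"rz":0,"dx":0.007,"dy":-0.077,"dz":0.085,"jaw":0},{"rx":0,"ry":0,"rz":0,"dx":0.007,"dy":-0.077,"dz":0.085,"jaw":0},{"rx":0,"ry":0,"rz":0,"dx":0.007,"dy":-0.077,"dz":0.085,"jaw":0},{"rx":0,"ry":0,"rz":0,"dx":0.007,"dy":-0.077,"dz":0.085,"jaw":0},{"rx":0,"ry":0,"rz":0,"dx":0.007,"dy":-0.077,"dz":0.085,"jaw":0}]'
python3 - <<'E'
from h import *
go(.6225,.279,.044)
s=snapshot("side");cv2.imwrite("pics/c9.png",cv2.resize(s[200:400,150:420,::-1],None,fx=2,fy=2))
h=cv2.cvtColor(s,cv2.COLOR_RGB2HSV)
g=(h[...,0]<14)&(h[...,1]>70)&(h[...,1]<150)&(h[...,2]>110)
for st,c,m in blobs(s,g,250):
    if 100<c[0]<440 and c[1]>220: print(st,c)
E
```

```text
clock: 25.9
tcp_pos: [0.6225, 0.2763, 0.1471]
orientation: [-0.001, 0.996, -0.087, 0.001]
contact_force: [-1.0, -0.1, 0.8]
grip_width: 0.0875
grasp_force: 0.0
t 25.9 tcp [0.6225 0.2763 0.1471] q [ 0.7   0.42 -0.08  0.   -1.07  0.69] F [-1.  -0.1  0.8] w 0.0875
axes [[0.985, -0.173, 0.002], [-0.173, -0.985, 0.001], [0.001, -0.001, -1.0]]
shift [-0.0006 -0.0025  0.1031]
[382, 206, 23, 31, 575] [392.2, 220.4]
[196, 328, 34, 46, 1200] [213.6, 349.8]
[231, 331, 28, 20, 401] [245.5, 340.4]
[300, 411, 31, 20, 448] [315.4, 421.2]
```

View pics/c9.png

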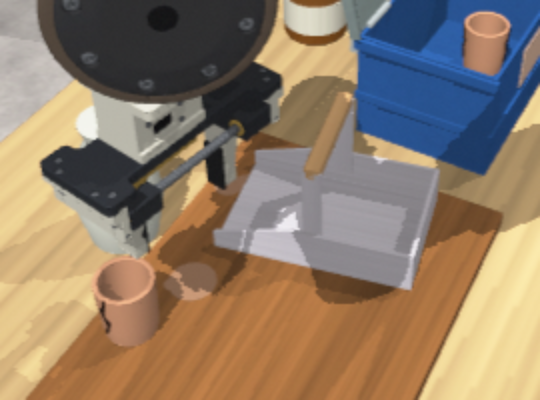

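The crop shows the beaker has been knocked aside, now with its rim centre at side pixel about (213,340), still upright. Re-measuring.

```bash
python3 - <<'E'
from h import *
p=plane("side",213,340,.083); print(p, plane("side",213.3,339.5,.083))
t=snapshot("top"); cv2.imwrite("pics/t9.png",t[:,:,::-1])
u,v=proj("top",p); print(u,v)
h=cv2.cvtColor(t,cv2.COLOR_RGB2HSV)
v0=t[130:260,120:260,::-1]; s=cv2.imread("pics/side0.png")
cv2.imwrite("pics/c10.png",cv2.resize(v0,None,fx=3,fy=3))
# vase centre from first pictures: base ring
print("vase",plane("top",235.5,152.5,.15),plane("side",204,262,.15))
go(p[0]+.001,p[1],.15)
E
```

```text
[0.6574 0.315  0.083 ] [0.6576 0.3138 0.083 ]
188.4 206.5
vase [0.752  0.2084 0.15  ] [0.7446 0.2129 0.15  ]
t 26.0 tcp [0.6223 0.2762 0.1465] q [ 0.7   0.42 -0.08  0.   -1.07  0.69] F [ 0.2  0.5 -0.7] w 0.0877
axes [[0.985, -0.173, 0.001], [-0.173, -0.985, 0.001], [0.001, -0.001, -1.0]]
shift [ 0.0289 -0.0445 -0.0034]
```

View pics/c10.png

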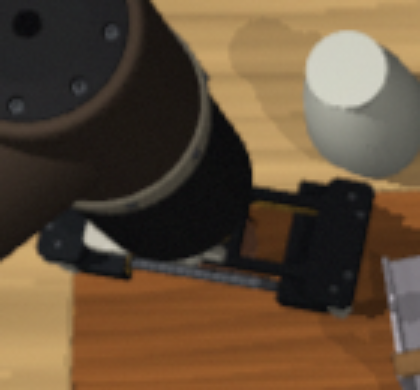

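The top crop confirms the gripper hides the beaker and that the vase (345,95) is about 0.14 m away. The new beaker axis is about (0.6585, 0.3145). I'll turn the jaws for clearance and recheck once above it.

```bash
python3 -m creep '[{"rx":0,"ry":0,"rz":0.1,"dx":0.008,"dy":-0.012,"dz":0,"jaw":0},{"rx":0,"ry":0,"rz":0.2,"dx":0.016,"dy":-0.024,"dz":0,"jaw":0},{"rx":0,"ry":0,"rz":0.3,"dx":0.024,"dy":-0.036,"dz":0,"jaw":0},{"rx":0,"ry":0,"rz":0.35,"dx":0.029,"dy":-0.0445,"dz":0,"jaw":0},{"rx":0,"ry":0,"rz":0.35,"dx":0.029,"dy":-0.0445,"dz":0,"jaw":0},{"rx":0,"ry":0,"rz":0.35,"dx":0.029,"dy":-0.0445,"dz":0,"jaw":0},{"rx":0,"ry":0,"rz":0.35,"dx":0.029,"dy":-0.0445,"dz":0,"jaw":0},{"rx":0,"ry":0,"rz":0.35,"dx":0.029,"dy":-0.0445,"dz":0,"jaw":0},{"rx":0,"ry":0,"rz":0.35,"dx":0.029,"dy":-0.0445,"dz":0,"jaw":0},{"rx":0,"ry":0,"rz":0.35,"dx":0.029,"dy":-0.0445,"dz":0,"jaw":0}]'
python3 - <<'E'
from h import *
go(.6585,.3145,.044)
s=snapshot("side");cv2.imwrite("pics/c11.png",cv2.resize(s[200:400,130:350,::-1],None,fx=2.5,fy=2.5))
h=cv2.cvtColor(s,cv2.COLOR_RGB2HSV)
g=(h[...,0]<14)&(h[...,1]>70)&(h[...,1]<150)&(h[...,2]>110)
for st,c,m in blobs(s,g,250):
    if 100<c[0]<440 and c[1]>220: print(st,c)
E
```

```text
clock: 27.0
tcp_pos: [0.6582, 0.3148, 0.1459]
orientation: [-0.0, 0.966, -0.259, 0.0]
contact_force: [0.4, -0.2, 0.3]
grip_width: 0.0875
grasp_force: 0.0
t 27.0 tcp [0.6582 0.3148 0.1459] q [ 0.71  0.5   0.04 -0.   -1.12  0.33] F [ 0.4 -0.2  0.3] w 0.0875
axes [[0.866, -0.5, 0.0], [-0.5, -0.866, 0.0], [0.0, -0.0, -1.0]]
shift [4.000e-04 1.000e-04 1.019e-01]
[382, 206, 23, 31, 567] [392.2, 220.6]
[196, 328, 34, 46, 1206] [213.6, 349.8]
[232, 331, 27, 20, 404] [245.4, 340.3]
[299, 411, 32, 19, 450] [315.4, 421.1]
```

```bash
python3 -m creep '[{"rx":0,"ry":0,"rz":0,"dx":0,"dy":0,"dz":0.03,"jaw":0},{"rx":0,"ry":0,"rz":0,"dx":0,"dy":0,"dz":0.055,"jaw":0},{"rx":0,"ry":0,"rz":0,"dx":0,"dy":0,"dz":0.08,"jaw":0},{"rx":0,"ry":0,"rz":0,"dx":0,"dy":0,"dz":0.102,"jaw":0},{"rx":0,"ry":0,"rz":0,"dx":0,"dy":0,"dz":0.102,"jaw":0.25},{"rx":0,"ry":0,"rz":0,"dx":0,"dy":0,"dz":0.102,"jaw":0.6},{"rx":0,"ry":0,"rz":0,"dx":0,"dy":0,"dz":0.102,"jaw":0.6},{"rx":0,"ry":0,"rz":0,"dx":0,"dy":0,"dz":0.102,"jaw":0.6},{"rx":0,"ry":0,"rz":0,"dx":0,"dy":0,"dz":0.102,"jaw":0.6},{"rx":0,"ry":0,"rz":0,"dx":0,"dy":0,"dz":0.09,"jaw":0.6}]'
python3 -m creep '[{"rx":0,"ry":0,"rz":0,"dx":0,"dy":0,"dz":-0.03,"jaw":0.6},{"rx":0,"ry":0,"rz":0,"dx":0,"dy":0,"dz":-0.07,"jaw":0.6},{"rx":0,"ry":0,"rz":0,"dx":0,"dy":0,"dz":-0.11,"jaw":0.6},{"rx":0,"ry":0,"rz":0,"dx":0,"dy":0,"dz":-0.15,"jaw":0.6},{"rx":0,"ry":0,"rz":0,"dx":0,"dy":0,"dz":-0.19,"jaw":0.6},{"rx":0,"ry":0,"rz":0,"dx":0,"dy":0,"dz":-0.21,"jaw":0.6},{"rx":0,"ry":0,"rz":0,"dx":0,"dy":0.03,"dz":-0.21,"jaw":0.6},{"rx":0,"ry":0,"rz":0,"dx":0,"dy":0.07,"dz":-0.21,"jaw":0.6},{"rx":0,"ry":0,"rz":-0.05,"dx":0,"dy":0.115,"dz":-0.21,"jaw":0.6},{"rx":0,"ry":0,"rz":-0.1,"dx":0,"dy":0.16,"dz":-0.21,"jaw":0.6}]'
python3 -c "
from h import *
go(.515,-.145,.265)"
```

```text
clock: 28.05
tcp_pos: [0.6573, 0.3144, 0.055]
orientation: [0.001, 0.966, -0.259, -0.001]
contact_force: [0.8, -0.2, -2.1]
grip_width: 0.0549
grasp_force: 30.0
clock: 29.05
tcp_pos: [0.5769, 0.175, 0.2664]
orientation: [-0.0, 0.978, -0.209, 0.0]
contact_force: [-0.0, -0.3, -0.4]
grip_width: 0.0549
grasp_force: 30.0
t 29.05 tcp [0.5769 0.175  0.2664] q [ 0.62  0.22 -0.09 -0.   -1.26  0.53] F [-0.  -0.3 -0.4] w 0.0549
axes [[0.912, -0.409, 0.0], [-0.409, -0.912, 0.0], [0.0, -0.0, -1.0]]
shift [0.0744 0.3173 0.0014]
```

```bash
python3 -m creep '[{"rx":0,"ry":0,"rz":-0.04,"dx":0.007,"dy":0.03,"dz":0,"jaw":0.6},{"rx":0,"ry":0,"rz":-0.08,"dx":0.015,"dy":0.07,"dz":0,"jaw":0.6},{"rx":0,"ry":0,"rz":-0.13,"dx":0.025,"dy":0.11,"dz":0,"jaw":0.6},{"rx":0,"ry":0,"rz":-0.18,"dx":0.034,"dy":0.15,"dz":0,"jaw":0.6},{"rx":0,"ry":0,"rz":-0.24,"dx":0.043,"dy":0.19,"dz":0,"jaw":0.6},{"rx":0,"ry":0,"rz":-0.29,"dx":0.052,"dy":0.23,"dz":0,"jaw":0.6},{"rx":0,"ry":0,"rz":-0.34,"dx":0.06,"dy":0.265,"dz":0,"jaw":0.6},{"rx":0,"ry":0,"rz":-0.39,"dx":0.065,"dy":0.29,"dz":0,"jaw":0.6},{"rx":0,"ry":0,"rz":-0.4,"dx":0.068,"dy":0.303,"dz":0,"jaw":0.6},{"rx":0,"ry":0,"rz":-0.4,"dx":0.068,"dy":0.303,"dz":0,"jaw":0.6}]'
python3 - <<'E'
from h import *
go(.517,-.13,.09)
t=snapshot("top"); cv2.imwrite("pics/t12.png",t[:,:,::-1])
E
```

```text
clock: 30.05
tcp_pos: [0.5147, -0.1293, 0.2667]
orientation: [0.0, 1.0, -0.013, 0.0]
contact_force: [0.4, 0.6, -1.8]
grip_width: 0.0549
grasp_force: 30.0
t 30.05 tcp [ 0.5147 -0.1293  0.2667] q [ 0.12  0.09 -0.24  0.   -1.23  1.42] F [ 0.4  0.6 -1.8] w 0.0549
axes [[1.0, -0.026, 0.001], [-0.026, -1.0, -0.0], [0.001, 0.0, -1.0]]
shift [0.0022 0.0006 0.1767]
```

```bash
python3 -m creep '[{"rx":0,"ry":0,"rz":0,"dx":0.001,"dy":0,"dz":0.045,"jaw":0.6},{"rx":0,"ry":0,"rz":0,"dx":0.001,"dy":0,"dz":0.09,"jaw":0.6},{"rx":0,"ry":0,"rz":0,"dx":0.001,"dy":0,"dz":0.13,"jaw":0.6},{"rx":0,"ry":0,"rz":0,"dx":0.001,"dy":0,"dz":0.16,"jaw":0.6},{"rx":0,"ry":0,"rz":0,"dx":0.001,"dy":0,"dz":0.17,"jaw":0.6},{"rx":0,"ry":0,"rz":0,"dx":0.001,"dy":0,"dz":0.17,"jaw":0.2},{"rx":0,"ry":0,"rz":0,"dx":0.001,"dy":0,"dz":0.17,"jaw":0.2},{"rx":0,"ry":0,"rz":0,"dx":0.001,"dy":0,"dz":0.17,"jaw":0.2},{"rx":0,"ry":0,"rz":0,"dx":0.001,"dy":0,"dz":0.13,"jaw":0.2},{"rx":0,"ry":0,"rz":0,"dx":0.001,"dy":0,"dz":0.085,"jaw":0.2}]'
python3 -m creep '[{"rx":0,"ry":0,"rz":0,"dx":0,"dy":0,"dz":-0.05,"jaw":0.3},{"rx":0,"ry":0,"rz":0,"dx":0,"dy":0,"dz":-0.1,"jaw":0.4},{"rx":0,"ry":0,"rz":0,"dx":0,"dy":0,"dz":-0.15,"jaw":0.5},{"rx":0,"ry":0,"rz":0.13,"dx":0,"dy":0.01,"dz":-0.19,"jaw":0.7},{"rx":0,"ry":0,"rz":0.27,"dx":0,"dy":0.02,"dz":-0.22,"jaw":0.7},{"rx":0,"ry":0,"rz":0.41,"dx":0,"dy":0.03,"dz":-0.22,"jaw":0.7},{"rx":0,"ry":0,"rz":0.55,"dx":0,"dy":0.04,"dz":-0.22,"jaw":0.7},{"rx":0,"ry":0,"rz":0.69,"dx":0,"dy":0.04,"dz":-0.22,"jaw":0.7},{"rx":0,"ry":0,"rz":0.83,"dx":0,"dy":0.04,"dz":-0.22,"jaw":0.7},{"rx":0,"ry":0,"rz":0.97,"dx":0,"dy":0.04,"dz":-0.22,"jaw":0.7}]'
python3 - <<'E'
from h import *
go(.647,-.172,.318)
s=snapshot("side");t=snapshot("top")
cv2.imwrite("pics/s13.png",s[:,:,::-1]);cv2.imwrite("pics/t13.png",t[:,:,::-1])
a=s[130:430,160:460,::-1];b=t[140:440,280:560,::-1];cv2.imwrite("pics/c13.png",np.hstack([a,b]))
E
```

```text
clock: 31.1
tcp_pos: [0.516, -0.1278, 0.1821]
orientation: [0.0, 1.0, -0.012, -0.001]
contact_force: [1.7, 0.7, 0.6]
grip_width: 0.0699
grasp_force: 0.0
clock: 32.1
tcp_pos: [0.5153, -0.168, 0.4026]
orientation: [-0.001, 0.878, -0.48, 0.001]
contact_force: [0.2, -0.1, 0.7]
grip_width: 0.0263
grasp_force: 0.0
t 32.1 tcp [ 0.5153 -0.168   0.4026] q [ 0.05  0.07  0.03  0.   -1.53  0.52] F [ 0.2 -0.1  0.7] w 0.0263
axes [[0.54, -0.842, 0.003], [-0.842, -0.54, -0.0], [0.002, -0.002, -1.0]]
shift [ 0.0744 -0.1085  0.085 ]
```

View pics/c13.png

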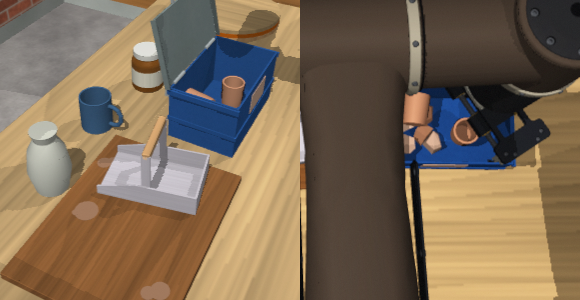

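Both beakers and the shards are in the bin below the rim, and the board holds only the upright empty scoop; mug, vase and jar are untouched. That was my last picture, one over the allotment of 14, so from here I use numbers only.

```bash
python3 -m creep '[{"rx":0,"ry":0,"rz":0.08,"dx":0.01,"dy":-0.015,"dz":0,"jaw":0.6},{"rx":0,"ry":0,"rz":0.2,"dx":0.022,"dy":-0.032,"dz":0,"jaw":0.6},{"rx":0,"ry":0,"rz":0.32,"dx":0.036,"dy":-0.052,"dz":0,"jaw":0.6},{"rx":0,"ry":0,"rz":0.44,"dx":0.05,"dy":-0.073,"dz":0,"jaw":0.6},{"rx":0,"ry":0,"rz":0.54,"dx":0.064,"dy":-0.093,"dz":0,"jaw":0.6},{"rx":0,"ry":0,"rz":0.588,"dx":0.0775,"dy":-0.113,"dz":0,"jaw":0.6},{"rx":0,"ry":0,"rz":0.588,"dx":0.0775,"dy":-0.113,"dz":0,"jaw":0.6},{"rx":0,"ry":0,"rz":0.588,"dx":0.0775,"dy":-0.113,"dz":0,"jaw":0.6},{"rx":0,"ry":0,"rz":0.588,"dx":0.0775,"dy":-0.113,"dz":0,"jaw":0.6},{"rx":0,"ry":0,"rz":0.588,"dx":0.0775,"dy":-0.113,"dz":0,"jaw":0.6}]'
python3 - <<'E'
from h import *
t=cv2.imread("pics/top1.png"); g=np.zeros(t.shape[:2],bool); g[164:178,405:485]=t[164:178,405:485].max(2)<45
for st,c,m in blobs(t,g,40): print("bar px",st,c,plane("top",*c,.33))
go(.6525,-.172,.315)
s=snapshot("side"); cv2.imwrite("pics/s14.png",s[:,:,::-1])
for x in (.64,.6525,.66): print(x, proj("side",(x,-.172,.33)))
E
```

```text
clock: 33.2
tcp_pos: [0.6519, -0.1711, 0.4019]
orientation: [0.001, -0.704, 0.711, -0.001]
contact_force: [0.2, 0.3, 0.4]
grip_width: 0.0349
grasp_force: 0.0
bar px [409, 168, 70, 7, 395] [443.6, 171.2] [ 0.654  -0.1745  0.33  ]
t 33.2 tcp [ 0.6519 -0.1711  0.4019] q [ 0.03  0.31  0.32  0.   -1.59 -0.04] F [0.2 0.3 0.4] w 0.0349
axes [[-0.01, -1.0, 0.002], [-1.0, 0.01, 0.0], [-0.0, -0.002, -1.0]]
shift [ 0.0009 -0.0005  0.0869]
0.64 [344.5 108.3]
0.6525 [339.2 107.2]
0.66 [336.  106.5]
```

```bash
python3 -m creep '[{"rx":0,"ry":0,"rz":0.01,"dx":0.002,"dy":-0.0015,"dz":0.03,"jaw":0.6},{"rx":0,"ry":0,"rz":0.01,"dx":0.002,"dy":-0.0015,"dz":0.055,"jaw":0.6},{"rx":0,"ry":0,"rz":0.01,"dx":0.002,"dy":-0.0015,"dz":0.075,"jaw":0.6},{"rx":0,"ry":0,"rz":0.01,"dx":0.002,"dy":-0.0015,"dz":0.087,"jaw":0.6},{"rx":0,"ry":0,"rz":0.01,"dx":0.002,"dy":-0.0015,"dz":0.087,"jaw":0.75},{"rx":0,"ry":0,"rz":0.01,"dx":0.002,"dy":-0.0015,"dz":0.087,"jaw":0.85},{"rx":0,"ry":0,"rz":0.01,"dx":0.002,"dy":-0.0015,"dz":0.087,"jaw":1},{"rx":0,"ry":0,"rz":0.01,"dx":0.002,"dy":-0.0015,"dz":0.087,"jaw":1},{"rx":0,"ry":0,"rz":0.01,"dx":0.002,"dy":-0.0015,"dz":0.087,"jaw":1},{"rx":0,"ry":0,"rz":0.01,"dx":0.002,"dy":-0.0015,"dz":0.087,"jaw":1}]'
python3 -c "
from h import *
go(.6525,-.172,.315)"
```

```text
clock: 34.25
tcp_pos: [0.6548, -0.1733, 0.3151]
orientation: [0.001, -0.7, 0.714, -0.001]
contact_force: [1.2, 1.2, 6.2]
grip_width: 0.011
grasp_force: 30.0
t 34.25 tcp [ 0.6548 -0.1733  0.3151] q [ 0.03  0.32  0.16  0.   -1.4  -0.05] F [1.2 1.2 6.2] w 0.011
axes [[-0.021, -1.0, 0.003], [-1.0, 0.021, -0.001], [0.0, -0.003, -1.0]]
shift [-0.0012  0.0024  0.0001]
```

```bash
python3 -m creep '[{"rx":0,"ry":0,"rz":0,"dx":0,"dy":0.0157,"dz":-0.003,"jaw":1},{"rx":0,"ry":0,"rz":0,"dx":0,"dy":0.0356,"dz":-0.005,"jaw":1},{"rx":0,"ry":0,"rz":0,"dx":0,"dy":0.0556,"dz":-0.0049,"jaw":1},{"rx":0,"ry":0,"rz":0,"dx":0,"dy":0.0754,"dz":-0.0029,"jaw":1},{"rx":0,"ry":0,"rz":0,"dx":0,"dy":0.095,"dz":0.0011,"jaw":1},{"rx":0,"ry":0,"rz":0,"dx":0,"dy":0.1141,"dz":0.007,"jaw":1},{"rx":0,"ry":0,"rz":0,"dx":0,"dy":0.1325,"dz":0.0148,"jaw":1},{"rx":0,"ry":0,"rz":0,"dx":0,"dy":0.1501,"dz":0.0244,"jaw":1},{"rx":0,"ry":0,"rz":0,"dx":0,"dy":0.1634,"dz":0.0333,"jaw":1},{"rx":0,"ry":0,"rz":0,"dx":0,"dy":0.1728,"dz":0.0407,"jaw":1}]'
```

```text
clock: 35.25
tcp_pos: [0.4804, -0.169, 0.2727]
orientation: [0.0, -0.7, 0.715, 0.0]
contact_force: [0.3, 3.4, 0.2]
grip_width: 0.0109
grasp_force: 30.0
```

```bash
python3 -m creep '[{"rx":0,"ry":0,"rz":0,"dx":0,"dy":0.0119,"dz":0.0106,"jaw":1},{"rx":0,"ry":0,"rz":0,"dx":0,"dy":0.0256,"dz":0.0253,"jaw":1},{"rx":0,"ry":0,"rz":0,"dx":0,"dy":0.0377,"dz":0.0412,"jaw":1},{"rx":0,"ry":0,"rz":0,"dx":0,"dy":0.0481,"dz":0.0582,"jaw":1},{"rx":0,"ry":0,"rz":0,"dx":0,"dy":0.0568,"dz":0.0762,"jaw":1},{"rx":0,"ry":0,"rz":0,"dx":0,"dy":0.0637,"dz":0.095,"jaw":1},{"rx":0,"ry":0,"rz":0,"dx":0,"dy":0.0678,"dz":0.1105,"jaw":1},{"rx":0,"ry":0,"rz":0,"dx":0,"dy":0.07,"dz":0.1222,"jaw":1},{"rx":0,"ry":0,"rz":0,"dx":0,"dy":0.0714,"dz":0.1321,"jaw":1},{"rx":0,"ry":0,"rz":0,"dx":0,"dy":0.072,"dz":0.138,"jaw":1}]'
```

```text
clock: 36.25
tcp_pos: [0.4083, -0.1675, 0.1339]
orientation: [-0.0, -0.699, 0.715, 0.001]
contact_force: [-2.8, 5.7, 0.3]
grip_width: 0.0105
grasp_force: 30.0
```

```bash
python3 -m creep '[{"rx":0,"ry":0,"rz":0,"dx":0,"dy":0,"dz":0.0015,"jaw":1},{"rx":0,"ry":0,"rz":0,"dx":0,"dy":0,"dz":0.003,"jaw":1},{"rx":0,"ry":0,"rz":0,"dx":0,"dy":0.0005,"dz":0.0045,"jaw":1},{"rx":0,"ry":0,"rz":0,"dx":0,"dy":0.0005,"dz":0.006,"jaw":1},{"rx":0,"ry":0,"rz":0,"dx":0,"dy":0.0005,"dz":0.007,"jaw":1},{"rx":0,"ry":0,"rz":0,"dx":0,"dy":0.0005,"dz":0.008,"jaw":1},{"rx":0,"ry":0,"rz":0,"dx":0,"dy":0.0005,"dz":0.009,"jaw":1},{"rx":0,"ry":0,"rz":0,"dx":0,"dy":0.0005,"dz":0.0095,"jaw":1},{"rx":0,"ry":0,"rz":0,"dx":0,"dy":0.0005,"dz":0.01,"jaw":1},{"rx":0,"ry":0,"rz":0,"dx":0,"dy":0.0005,"dz":0.01,"jaw":1}]'
```

```text
clock: 37.25
tcp_pos: [0.4076, -0.1675, 0.1244]
orientation: [-0.001, -0.699, 0.715, 0.001]
contact_force: [-3.5, 5.6, -0.5]
grip_width: 0.011
grasp_force: 30.0
```

```bash
python3 -m creep '[{"rx":0,"ry":0,"rz":0,"dx":0,"dy":0,"dz":0.0004,"jaw":1},{"rx":0,"ry":0,"rz":0,"dx":0,"dy":0,"dz":0.0008,"jaw":1},{"rx":0,"ry":0,"rz":0,"dx":0,"dy":0,"dz":0.0012,"jaw":1},{"rx":0,"ry":0,"rz":0,"dx":0,"dy":0,"dz":0.0016,"jaw":1},{"rx":0,"ry":0,"rz":0,"dx":0,"dy":0,"dz":0.002,"jaw":1},{"rx":0,"ry":0,"rz":0,"dx":0,"dy":0,"dz":0.002,"jaw":1},{"rx":0,"ry":0,"rz":0,"dx":0,"dy":0,"dz":0.002,"jaw":1},{"rx":0,"ry":0,"rz":0,"dx":0,"dy":0,"dz":0.002,"jaw":1},{"rx":0,"ry":0,"rz":0,"dx":0,"dy":0,"dz":0.002,"jaw":1},{"rx":0,"ry":0,"rz":0,"dx":0,"dy":0,"dz":0.002,"jaw":1}]'
```

```text
clock: 38.25
tcp_pos: [0.4076, -0.1675, 0.1224]
orientation: [-0.001, -0.699, 0.715, 0.001]
contact_force: [-3.7, 5.7, -0.1]
grip_width: 0.0111
grasp_force: 30.0
```

```bash
python3 -m creep '[{"rx":0,"ry":0,"rz":0,"dx":0,"dy":0,"dz":0.0004,"jaw":1},{"rx":0,"ry":0,"rz":0,"dx":0,"dy":0,"dz":0.0008,"jaw":1},{"rx":0,"ry":0,"rz":0,"dx":0,"dy":0,"dz":0.0012,"jaw":1},{"rx":0,"ry":0,"rz":0,"dx":0,"dy":0,"dz":0.0016,"jaw":1},{"rx":0,"ry":0,"rz":0,"dx":0,"dy":0,"dz":0.002,"jaw":1},{"rx":0,"ry":0,"rz":0,"dx":0,"dy":0,"dz":0.0024,"jaw":1},{"rx":0,"ry":0,"rz":0,"dx":0,"dy":0,"dz":0.0028,"jaw":1},{"rx":0,"ry":0,"rz":0,"dx":0,"dy":0,"dz":0.003,"jaw":1},{"rx":0,"ry":0,"rz":0,"dx":0,"dy":0,"dz":0.003,"jaw":1},{"rx":0,"ry":0,"rz":0,"dx":0,"dy":0,"dz":0.003,"jaw":1}]'
python3 - <<'E'
from h import *
s=snapshot("side");cv2.imwrite("pics/s15.png",s[:,:,::-1])
a=cv2.imread("pics/side0.png").astype(int)
# lid silhouette: compare lid corner area with the shut start picture
d=np.abs(a-s[:,:,::-1].astype(int)).max(2)>35
print("diff px near lid's left/near corner",d[190:260,325:400].sum(), d[165:235,330:395].sum())
E
```

```text
clock: 39.25
tcp_pos: [0.4075, -0.1675, 0.1193]
orientation: [-0.001, -0.699, 0.715, 0.001]
contact_force: [-4.1, 5.9, 0.2]
grip_width: 0.0108
grasp_force: 30.0
diff px near lid's left/near corner 59 8
```

```bash
python3 - <<'E'
from h import *
a=cv2.imread("pics/side0.png",0).astype(np.float32);b=cv2.imread("pics/s15.png",0).astype(np.float32)
print("expected px/mm at front corner",proj("side",(.447,-.04,.145))-proj("side",(.447,-.04,.141)),proj("side",(.447,-.04,.138)))
for (x0,y0,x1,y1) in ((360,215,400,255),(335,195,375,235),(340,240,400,280)):
    print(cv2.phaseCorrelate(a[y0:y1,x0:x1],b[y0:y1,x0:x1],cv2.createHanningWindow((x1-x0,y1-y0),cv2.CV_32F)))
print(np.c_[a[215:250:1,380],b[215:250:1,380]].astype(int).T.tolist())
E
```

```text
expected px/mm at front corner [ 0.3 -1.5] [399.5 239.2]
((0.09803395559576344, -0.18318227597976033), 1.0713787204027176)
((-0.07304327797295684, 0.07961262458742624), 1.0082408928871154)
((-0.001897639182384836, -0.07005696967871344), 1.0056926520665486)
[[0, 9, 18, 27, 37, 45, 55, 56, 72, 79, 87, 91, 95, 102, 108, 113, 120, 114, 93, 105, 98, 99, 97, 96, 62, 0, 2, 4, 6, 11, 12, 13, 13, 13, 13], [0, 9, 19, 28, 37, 46, 58, 59, 75, 82, 90, 94, 100, 106, 111, 117, 131, 110, 105, 108, 101, 103, 102, 98, 45, 0, 2, 5, 7, 11, 13, 14, 14, 14, 13]]
```

The lid edge is within about 0.5 mm of its shut image; easing down a touch more until it seats.

```bash
python3 -m creep '[{"rx":0,"ry":0,"rz":0,"dx":0,"dy":0,"dz":0.0003,"jaw":1},{"rx":0,"ry":0,"rz":0,"dx":0,"dy":0,"dz":0.0006,"jaw":1},{"rx":0,"ry":0,"rz":0,"dx":0,"dy":0,"dz":0.0009,"jaw":1},{"rx":0,"ry":0,"rz":0,"dx":0,"dy":0,"dz":0.0012,"jaw":1},{"rx":0,"ry":0,"rz":0,"dx":0,"dy":0,"dz":0.0015,"jaw":1},{"rx":0,"ry":0,"rz":0,"dx":0,"dy":0,"dz":0.0018,"jaw":1},{"rx":0,"ry":0,"rz":0,"dx":0,"dy":0,"dz":0.002,"jaw":1},{"rx":0,"ry":0,"rz":0,"dx":0,"dy":0,"dz":0.002,"jaw":1},{"rx":0,"ry":0,"rz":0,"dx":0,"dy":0,"dz":0.002,"jaw":1},{"rx":0,"ry":0,"rz":0,"dx":0,"dy":0,"dz":0.002,"jaw":1}]'
python3 - <<'E'
from h import *
s=snapshot("side");cv2.imwrite("pics/s16.png",s[:,:,::-1])
a=cv2.imread("pics/side0.png",0).astype(np.float32);b=cv2.imread("pics/s16.png",0).astype(np.float32)
for (x0,y0,x1,y1) in ((360,215,400,255),(335,195,375,235)):
    print(cv2.phaseCorrelate(a[y0:y1,x0:x1],b[y0:y1,x0:x1],cv2.createHanningWindow((x1-x0,y1-y0),cv2.CV_32F)))
print(b[215:250,380].astype(int).tolist())
E
```

```text
clock: 40.3
tcp_pos: [0.4075, -0.1676, 0.1181]
orientation: [-0.001, -0.699, 0.715, 0.001]
contact_force: [-7.6, 7.5, 9.0]
grip_width: 0.0112
grasp_force: 30.0
((0.1732744991810229, -0.12595860727536845), 0.9685456840693951)
((-0.040123235544186286, 0.056223400413806246), 1.002697036638856)
[0, 9, 19, 29, 37, 47, 57, 58, 74, 82, 90, 94, 100, 107, 111, 115, 124, 119, 97, 109, 102, 102, 101, 100, 65, 38, 44, 36, 34, 43, 41, 36, 32, 28, 24]
```

Fz has risen to 9 N and the lid edge matches the start picture, so the lid is seated. Releasing and lifting straight up.

```bash
python3 -m creep '[{"rx":0,"ry":0,"rz":0,"dx":0,"dy":0,"dz":0,"jaw":0.85},{"rx":0,"ry":0,"rz":0,"dx":0,"dy":0,"dz":0,"jaw":0.73},{"rx":0,"ry":0,"rz":0,"dx":0,"dy":0,"dz":0,"jaw":0.73},{"rx":0,"ry":0,"rz":0,"dx":0,"dy":0,"dz":0,"jaw":0.73},{"rx":0,"ry":0,"rz":0,"dx":0,"dy":0,"dz":-0.01,"jaw":0.73},{"rx":0,"ry":0,"rz":0,"dx":0,"dy":0,"dz":-0.03,"jaw":0.73},{"rx":0,"ry":0,"rz":0,"dx":0,"dy":0,"dz":-0.06,"jaw":0.73},{"rx":0,"ry":0,"rz":0,"dx":0,"dy":0,"dz":-0.1,"jaw":0.73},{"rx":0,"ry":0,"rz":0,"dx":0,"dy":0,"dz":-0.14,"jaw":0.73},{"rx":0,"ry":0,"rz":0,"dx":0,"dy":0,"dz":-0.17,"jaw":0.73}]'
python3 - <<'E'
from h import *
s=snapshot("side");cv2.imwrite("pics/s17.png",s[:,:,::-1])
a=cv2.imread("pics/side0.png",0).astype(np.float32);b=cv2.imread("pics/s17.png",0).astype(np.float32)
for (x0,y0,x1,y1) in ((360,215,400,255),(335,195,375,235),(240,205,285,270),(185,250,235,330),(290,170,328,222),(255,240,375,345)):
    print(cv2.phaseCorrelate(a[y0:y1,x0:x1],b[y0:y1,x0:x1],cv2.createHanningWindow((x1-x0,y1-y0),cv2.CV_32F)))
A,B=cv2.imread("pics/side0.png"),cv2.imread("pics/s17.png")
for n,im in(("0",A),("17",B)):
    g=im[190:240,415:460].max(2)<40
    for st,c,m in blobs(im,g,30): print(n,"bar",c)
h=cv2.cvtColor(B,cv2.COLOR_BGR2HSV); g=(h[...,0]<14)&(h[...,1]>70)&(h[...,1]<150)&(h[...,2]>110)
for st,c,m in blobs(B,g,100):
    if 100<c[0]<460 and c[1]>170: print("pink",st,c)
go(.4,-.17,.3)
E
```

```text
clock: 41.35
tcp_pos: [0.4092, -0.1682, 0.2916]
orientation: [0.001, -0.7, 0.714, -0.001]
contact_force: [-0.1, 0.4, 0.2]
grip_width: 0.0234
grasp_force: 0.0
((0.12932926046955728, -0.11762173142881593), 0.952061725705862)
((-0.11121653136508414, -0.11183975486374464), 0.9755014967918396)
((0.4572302456505355, 0.012125137023971888), 0.964393898587168)
((0.027528713823709694, 0.013625465509782941), 0.9518335247039795)
((-0.11454073604176429, -0.07315676934807769), 0.9285993052853478)
((-0.8744225877263361, -0.27046620113154063), 0.47181648943159316)
0 bar [21.2, 23.0]
17 bar [21.4, 22.8]
pink [257, 287, 17, 11, 134] [264.5, 291.8]
pink [231, 331, 28, 20, 399] [245.4, 340.3]
pink [300, 411, 31, 19, 442] [315.4, 421.2]
t 41.4 tcp [ 0.4111 -0.1689  0.2961] q [ 0.06 -0.08 -0.36  0.   -1.29 -0.08] F [ 3.4 -0.4  6.8] w 0.0235
axes [[-0.02, -1.0, 0.009], [-1.0, 0.02, -0.002], [0.002, -0.009, -1.0]]
shift [ 0.0013  0.0111 -0.004 ]
```

The lid bar is back at its shut pixel, the bystanders match the first picture within half a pixel, and the remaining pink patches are the stains that were on the board from the start. Handing in.

```bash
python3 -c "
from station import robot
print(robot.hand_in())"
```

```text
the job is handed in; nothing more can be done
None
```

I handed in the finished job after about 41 s of robot time, with no verdict returned: all five shards and both cracked beakers are in the bin, the empty scoop stands upright on the board, the lid was lowered shut without a slam, and the bystanders look undisturbed; I viewed 15 pictures, one over the limit of 14.

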